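# Change over the warming deck behind its sliding guard

### The arm

A 6-joint arm with a two-finger parallel gripper is mounted at the origin on the work surface; the furniture and walls round the work are solid. World frame = base frame: x ahead of the robot, y to its left, z up, the work surface at z = 0. Lengths are in m, angles in degrees, forces in N, time in s.
With the tool pointing down it reaches from about 0.3 to 0.85 m from the base axis. Payload 5.4 kg.
Tool frame: the origin (TCP) lies midway between the tips of the shut fingers; the grasp point (between the pads) lies 19 mm behind it; x points along the fingers, y is the direction in which the jaws open and shut, and the axes are right-handed (so a half turn about x gives the same grasp; the last joint's range is limited). The gripper opens to 85 mm and grips with 20 to 120 N. Pads are 22 mm wide; open, the fingers measure 114 mm over their backs; the gripper's body (76 mm by 85 mm) begins 54 mm behind the grasp point. The pads swing forward as they close: fully open they stand 13 mm farther back than shut.
Start: joints at [59.238, 9.076, 91.501, -0, 79.423, -12.038], TCP at [0.185, 0.545, 0.231] pointing down, gripper open.
Joint ranges: [-166.64, 166.64], [-54.1, 131.32], [10.49, 154.53], [-73.88, 253.88], [9.74, 151.15], [-171.62, 171.62]. Speed limits (degrees/s): [147.25, 147.25, 180, 180, 180, 180].

### API

Orientations are given as a 3x3 rotation matrix whose columns are the frame's x, y, z axes.
In Python, from rig import * gives the robot as it stands.
- The arm moves only by the tool carry_out, never from a script. Its arguments are lists of equal length, an entry for each row: "dp": the shift along the world's x, y, z in cm, a list of three; "angular": the turn, a rotation vector about the world's x, y, z in rad, a list of three; "grip": the closure in counts, from 0 (fully open) to 255 (shut). In form: {"dp": [[x, y, z], ...], "angular": [[wx, wy, wz], ...], "grip": [grip, ...]}. A call has 1 to 10 rows; each row shifts and turns the commanded pose from where the row before left it; what a row does not reach is not made up. A row lasts 1/12 s, in which the tool goes at most 41.7 mm and 7.16 degrees, less where a joint would pass 70% of its speed; a pose out of reach is approached as far as the arm can. A call is refused whole if a number of a shift passes 4.17 or a number of a turn 0.125, either way. A call with a gripper value outside its range is refused whole. The fingers move at their own pace and stop on an object; "force" is the grip in N (left out, the last holds). Time passes only in rows, so rows that do not move let the fingers close. It gives the time, the measured TCP pose, the force and the opening at its end, in the units of the state.
- get_state(): the state, without advancing time (a new reading comes with each control period).
- snapshot(name): name is "scene" or "side" or "wrist"; returns a dict with "img" (480x640x3 uint8, red, green, blue), "fx", "fy", "cx", "cy" (pixels), "camera_from_world" (4x4, takes a point from world to camera coordinates). Camera axes: x right, y up, looking along -z (the intrinsics and any distortion apply to the point x, -y, -z); pixel columns grow to the right and rows downward; lengths in m; the calibration is good to about 2 mm. A picture is of the moment at which its call begins. There is no depth.
- hand_in(): hands the job in, once; it reports no verdict.
Trained networks look in a picture, given as the dict that the camera call returned (one of the last four; its "shot" number tells which), for a name from the list of things; names that differ only in an ending like _2 or _b are one class to them, and where a whole thing is asked for, a point or a joint stands for the part that bears it (a point fixed in the world has none). Each returns a list of dicts, best first, with "conf" (0 to 1); they miss things now and then, are a little off and sometimes report something else, mostly with a low value. They report only what shows in the picture. A call takes as long as a camera call.
- recognise(picture, query): "point" ([x, y, z] in m, in the coordinates of the camera as it stood for that picture, good to about 4 mm: the middle of the surface that is visible of it).
- outline_of(picture, query): "region" (480x640 bool, what is visible of it).
The state is a dict: "clock": time; "joints": joint angles; "joint_vel": joint speeds; "joint_efforts": joint torques, N m; "eef_pos": TCP position; "orientation": TCP orientation; "ft_force": force on the tool from outside, world axes, zero at the start; "moment": the same for the moment, N m; "finger_gap": finger opening in m.
Only numpy, scipy, OpenCV 4.12 (cv2) and the standard library are available. Lean on these libraries where they do the work, as an engineer would, in place of code of your own. Each camera call takes 0.05 s, during which the arm holds its last target.

### The job

Slide the guard door of the warming deck open, slide the finished glass beaker out of the bay onto the square mark in front, and only then slide each waiting bottle in onto a free ring of its size (large bottles inside the large rings, the small bottle inside the small ring). The vessels are full: push or draw them along the deck upright and never lift them, and do not tip them or shift the tally counter. At the end the beaker stands inside the square, every bottle inside its ring line, and the guard door is slid fully shut again.

Things in the scene. Friction and masses are not known exactly. Their poses are not given: they have to be found in the camera images.
- warming_deck: Fixed dark, smooth, slippery deck plate (friction about 0.2), 460 mm wide, top 14 mm above the bench. Origin at bench height under the screen's middle; own x points away from the robot (yaw within 0.1 rad), y to the left. In its frame the near, waiting side is x = -197 to -12 mm, y within +-222 mm, walled too; the open-topped bay behind the screen is x = 6 to 147 mm, y within +-224 mm.
- opening (a point): Middle of the doorway in the guard screen, at deck height: the clear screen lies along the deck's y at deck x = 0 to 10 mm, and the doorway is y = -68 to +68 mm between its posts (8 mm wide, 40 mm over the deck). Screen panels and the clear outer walls all round the deck (waiting side and bay) are 38 mm high over the deck, 5 mm thick; fingertips kept 42 mm over the deck clear them all.
- bay_middle (a point): Middle of the bay, at deck height, 80 mm behind the deck's origin. The three rings lie in a row through it along the deck's y, 130 mm apart: left, middle (straight behind the doorway) and right; which is which varies.
- waiting_row (a point): Middle of the waiting row, at deck height, 150 mm in front of the deck's origin. The bottles, the square and the tally counter start in this row along the deck's y, 85 mm apart; the order varies. Between row and screen a lane is free.
- guard_door (a joint): Guard door: clear panel 5 mm thick, 152 mm wide, 36 mm high, that runs in front of the screen at deck x = -12 to -6 mm. 0 = fully shut, +0.146 m = fully open, slid along the deck's +y (left). Rubs with about 1 to 2 N and stays where it is left. It starts shut or up to 25 mm ajar.
- door_tab (a point): Middle of the door's black upright finger tab: 12 mm thick along deck x, 30 mm wide along y; it stands free from 36 mm to 78 mm over the deck top and this point is 64 mm over it, above the screen's top. Grip it from above across deck x, or push it sideways.
- large_bottle_1_centre (a point): Centre (52 mm up) of a large bottle, 56 mm diameter, 105 mm tall, about 0.24 kg; its fixed round cap, 33 mm diameter, is from 93 to 105 mm above its underside and sits on a narrower neck; the straight body below about 75 mm is the steadier grip. Either large ring serves. May be absent.
- large_bottle_2_centre (a point): The other large bottle, the same as large_bottle_1. May be absent.
- small_bottle_centre (a point): Centre (39 mm up) of the small bottle, 40 mm diameter, 78 mm tall, about 0.07 kg; fixed round cap 26 mm diameter from 69 to 78 mm above its underside; straight body below about 55 mm. Goes to the small ring. May be absent.
- beaker_centre (a point): Centre (34 mm up) of the finished glass beaker, 53 mm diameter at the rim, 68 mm tall, about 0.05 kg, open on top; gripped round the body. It starts on large_ring_1 in the bay.
- large_ring_1 (a point): Centre of a printed white ring in the bay, inside diameter 80 mm (line 3 mm wide, flat on the deck).
- large_ring_2 (a point): Centre of the other large ring, the same.
- small_ring (a point): Centre of the small printed white ring in the bay, inside diameter 62 mm.
- cooling_square (a point): Centre of the printed white square outline on the waiting side, 75 mm inside, for the beaker.
- tally_counter_centre (a point): Centre (15 mm up) of a tally counter, 63 x 71 x 29 mm, a bystander in the waiting row; leave it alone.

How it is judged (in metres and radians):
On the way, in this order (a step that is already met when the one before it is completed fails the run):
1. the guard door is slid open (value of joint guard_door above 0.06 m), for 0.2 s.
2. the beaker stands upright inside the cooling square while all the bottles are still on the waiting side (horizontal distance between beaker_centre and cooling_square below 0.0135 m and angle between beaker_centre's own z axis and vertical below 0.1 rad and height (world z) of beaker_centre below 0.053 m and x of each of large_bottle_1_centre, large_bottle_2_centre, small_bottle_centre in the frame of warming_deck below 0 m), for 0.2 s.
3. every bottle present stands inside a ring of its size ((horizontal distance between large_bottle_1_centre and large_ring_1 below 0.0135 m or horizontal distance between large_bottle_1_centre and large_ring_2 below 0.0135 m) and angle between each of large_bottle_1_centre, large_bottle_2_centre, small_bottle_centre's own z axis and vertical below 0.1 rad and height (world z) of each of large_bottle_1_centre, large_bottle_2_centre below 0.0715 m and (horizontal distance between large_bottle_2_centre and large_ring_1 below 0.0135 m or horizontal distance between large_bottle_2_centre and large_ring_2 below 0.0135 m) and horizontal distance between small_bottle_centre and small_ring below 0.0135 m and height (world z) of small_bottle_centre below 0.058 m), for 0.2 s.
At the end, for the whole second after the job is handed in: Beaker centre within 13.5 mm of the square's centre, each bottle's centre within 13.5 mm of the centre of a ring of its size, all upright (within 0.1 rad) on the deck and at rest, and the guard door shut to within 5 mm (all of step 3 and horizontal distance between beaker_centre and cooling_square below 0.0135 m and angle between beaker_centre's own z axis and vertical below 0.1 rad and height (world z) of beaker_centre below 0.053 m and value of joint guard_door below 0.005 m and linear speed of each of large_bottle_1, large_bottle_2, small_bottle, beaker below 0.02 m/s); the robot touches nothing.
It fails at once if a vessel is lifted more than 15 mm off the deck (height (world z) of any of large_bottle_1_centre, large_bottle_2_centre above 0.0815 m or height (world z) of small_bottle_centre above 0.068 m or height (world z) of beaker_centre above 0.063 m).
It fails at once if a vessel is tipped over (angle between any of large_bottle_1_centre, large_bottle_2_centre, small_bottle_centre, beaker_centre's own z axis and vertical above 0.6 rad).
It fails at once if the tally counter is shifted more than 60 mm (distance of tally_counter_centre from where it was at the start of the episode above 0.06 m).
Of large_bottle_1, large_bottle_2, small_bottle only 2 to 3 are there at a start; the rules pass over those that are not, and their reading is None.
At some moment in a run one of large_bottle_1, large_bottle_2, beaker may be knocked a few centimetres aside while the robot is not near it.
Once in a run the grip may slacken for a moment while it holds something.
It also fails if it takes over 210 s, if anything falls off the work surface, if the arm or the gripper's body presses on something with over 40 N, if the wrist force passes 120 N, or if a joint passes its speed limit or range.

## Working session

There is one attempt and no reset: what is moved stays moved. The work goes in short steps, Python scripts to look and compute and a tool call to move; the robot and the scene stay as the last step left them, time stands still between calls to the robot, and variables do not carry over. Pictures are saved under pics/ and viewed, and the job is handed in when it is done.

Besides the shell and the picture viewer there is one more tool, called after "Emit:" by a JSON object that holds its "op" and its "data". carry_out: Moves the arm, as the interface text tells. Its arguments: {"type":"object","properties":{"dp":{"type":"array"},"angular":{"type":"array"},"grip":{"type":"array"},"force":{"type":"number"}},"required":["dp","angular","grip"]}

```bash
ls; mkdir -p pics; cat > h.py <<'E'
from rig import *
import numpy as np, cv2
def save(n,s): cv2.imwrite(f'pics/{n}.png', s['img'][:,:,::-1])
def w(s,p):
    return (np.linalg.inv(s['camera_from_world'])@np.r_[p,1])[:3]
def px(s,P):
    c=(s['camera_from_world']@np.r_[P,1])[:3]; return s['cx']+s['fx']*c[0]/-c[2], s['cy']+s['fy']*-c[1]/-c[2]
def ray(s,u,v,z):
    T=np.linalg.inv(s['camera_from_world']); d=T[:3,:3]@np.array([(u-s['cx'])/s['fx'],-(v-s['cy'])/s['fy'],-1]); o=T[:3,3]
    return o+d*(z-o[2])/d[2]
E
python3 - <<'E'
from h import *
for n in ['scene','side','wrist']:
    s=snapshot(n); save(n+'0',s)
    print(n,s['fx'],s['cx'],[k for k in s],np.linalg.inv(s['camera_from_world'])[:3].round(3).tolist())
    for q in ['warming_deck','door_tab','large_bottle_1_centre','small_bottle_centre','beaker_centre','large_ring_1','small_ring','cooling_square','tally_counter_centre']:
        print(q,[(w(s,r['point']).round(3).tolist(),round(r['conf'],2)) for r in recognise(s,q)][:4])
print(get_state())
E
```

```text
pics
scene 543.546151049987 324.94079794847386 ['img', 'fx', 'fy', 'cx', 'cy', 'camera_from_world', 'shot'] [[-0.991, 0.094, -0.094, 0.479], [-0.133, -0.683, 0.719, 0.605], [0.004, 0.725, 0.689, 0.658]]
warming_deck [([0.574, 0.058, 0.015], 0.86)]
door_tab [([0.583, -0.0, 0.049], 0.68)]
large_bottle_1_centre [([0.667, 0.003, 0.014], 0.66)]
small_bottle_centre [([0.45, 0.073, 0.065], 0.95)]
beaker_centre [([0.678, -0.007, 0.056], 0.72)]
large_ring_1 [([0.666, -0.155, 0.01], 0.59), ([0.666, 0.001, 0.015], 0.55)]
small_ring [([0.67, 0.116, 0.018], 0.77)]
cooling_square [([0.573, 0.05, 0.012], 0.72), ([0.445, 0.119, 0.012], 0.49)]
tally_counter_centre [([0.44, -0.025, 0.038], 0.85), ([0.572, 0.054, 0.016], 0.59)]
side 555.0236031072487 322.46858492408285 ['img', 'fx', 'fy', 'cx', 'cy', 'camera_from_world', 'shot'] [[-0.992, 0.073, -0.102, 0.477], [-0.125, -0.502, 0.856, 0.728], [0.011, 0.862, 0.507, 0.489]]
warming_deck [([0.57, 0.072, 0.008], 0.6)]
door_tab [([0.582, 0.002, 0.054], 0.9)]
large_bottle_1_centre []
small_bottle_centre [([0.449, 0.078, 0.061], 0.65)]
beaker_centre [([0.678,
[... 720 characters left out ...]
4282e-04,
        7.94257590e+01, -1.20374825e+01]), 'joint_vel': array([-0.02360271, -0.01804481,  0.04644246, -0.08066159, -0.0610842 ,
        0.02978494]), 'joint_efforts': array([ 1.85986464e-04, -3.96011317e+01, -3.31692982e+01, -3.36952917e-04,
        9.10435392e-04, -7.09393802e-06]), 'eef_pos': array([0.18456512, 0.54453532, 0.23129296]), 'orientation': array([[-3.42681714e-05,  3.20989444e-01,  9.47082771e-01],
       [-5.11299296e-05,  9.47082770e-01, -3.20989445e-01],
       [-9.99999998e-01, -5.94239968e-05, -1.60426270e-05]]), 'ft_force': array([-0.23265615,  0.47788892,  0.04532827]), 'moment': array([-0.00822331,  0.00698901,  0.03068695]), 'finger_gap': 0.08568568237516722}
```

View pics/scene0.png

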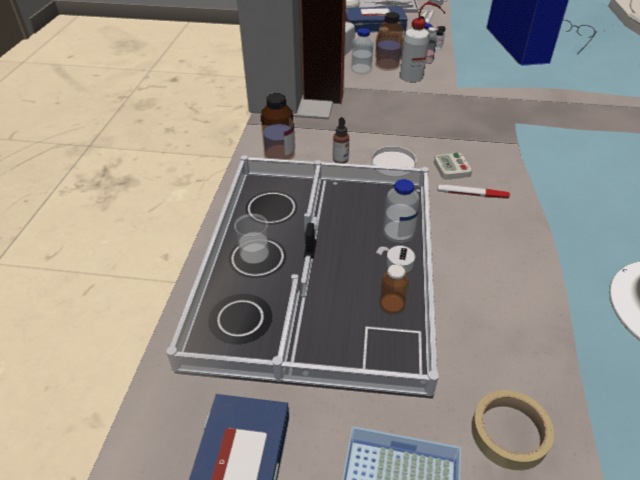

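View pics/side0.png

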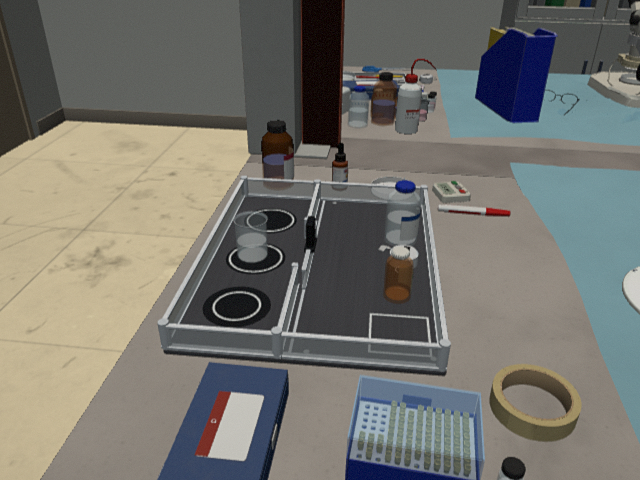

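View pics/wrist0.png

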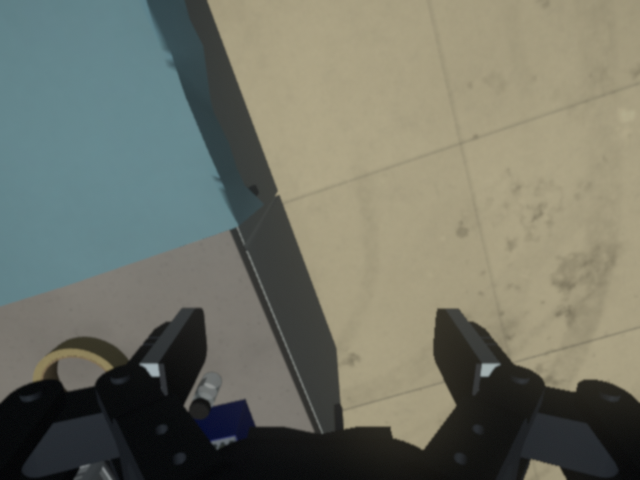

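The scene view shows the bay on the left. The beaker (252,240) is on the middle ring, with a large ring above it (270,207) and the small ring below (240,318). The waiting row runs down the right: large bottle (402,210), counter (400,258), small bottle (394,290) and the square (392,350). The door tab is at (310,240). There are only two bottles.

```bash
cat > fit.py <<'E'
from h import *
from scipy.optimize import least_squares
S={n:snapshot(n) for n in ['scene','side']}
pts={}
for n,s in S.items():
    g=cv2.cvtColor(s['img'],cv2.COLOR_RGB2GRAY)
    # unproject white pixels onto z=.014 rectified map
    X,Y=np.meshgrid(np.arange(0.35,0.78,0.001),np.arange(-0.28,0.26,0.001))
    P=np.stack([X,Y,np.full_like(X,.014),np.ones_like(X)],-1)@s['camera_from_world'].T
    u=s['cx']+s['fx']*P[...,0]/-P[...,2]; v=s['cy']+s['fy']*P[...,1]/P[...,2]
    r=cv2.remap(s['img'],u.astype(np.float32),v.astype(np.float32),cv2.INTER_LINEAR)
    cv2.imwrite(f'pics/rect_{n}.png',cv2.resize(np.ascontiguousarray(np.transpose(r,(1,0,2))[::-1,::-1,::-1]),None,fx=1.4,fy=1.4))
    pts[n]=r
    gray=cv2.cvtColor(r,cv2.COLOR_RGB2GRAY)
    np.save(f'/tmp/g_{n}.npy',gray)
E
python3 fit.py
```

```text
(no output)
```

View pics/rect_scene.png

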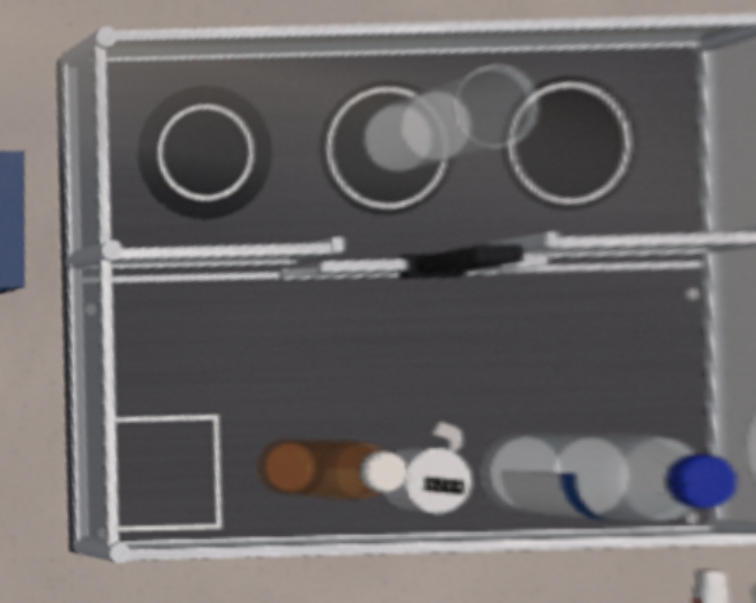

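View pics/rect_side.png

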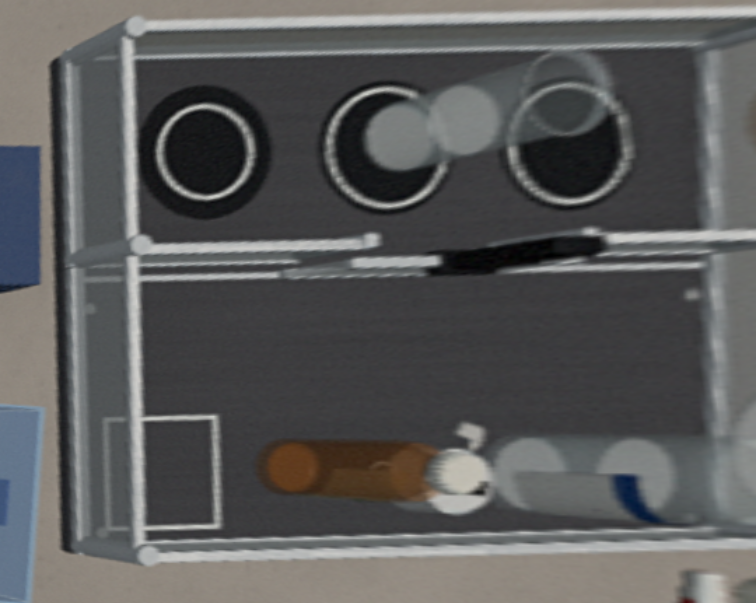

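The rectified views give the ring centres as small/left (206,152), middle (387,148) and right (570,143). That puts the deck origin near (0.594,-0.018) with a yaw of about 0.025. The square is at about (162,472). Next I'll refine this and locate the tab.

```bash
cat >> h.py <<'E'
def rect(s,z,x0=.35,x1=.78,y0=-.28,y1=.26,k=1.4):
    # top view: up=+x, left=+y ; col c -> y=y1-c/(1000k), row r-> x=x1-r/(1000k)
    st=.001/k
    xs=x1-np.arange(0,(x1-x0),st); ys=y1-np.arange(0,(y1-y0),st)
    Y,X=np.meshgrid(ys,xs)
    P=np.stack([X,Y,np.full_like(X,z),np.ones_like(X)],-1)@s['camera_from_world'].T
    u=s['cx']+s['fx']*P[...,0]/-P[...,2]; v=s['cy']+s['fy']*P[...,1]/P[...,2]
    return cv2.remap(s['img'],u.astype(np.float32),v.astype(np.float32),cv2.INTER_LINEAR)
def deck2w(x,y,D=None):
    x0,y0,t=D or DECK
    return x0+x*np.cos(t)-y*np.sin(t), y0+x*np.sin(t)+y*np.cos(t)
def w2deck(X,Y):
    x0,y0,t=DECK
    a,b=X-x0,Y-y0
    return a*np.cos(t)+b*np.sin(t), -a*np.sin(t)+b*np.cos(t)
DECK=(0.594,-0.0184,0.025)
E
cat > fit2.py <<'E'
from h import *
from scipy.optimize import minimize
S=[snapshot(n) for n in ['scene','side']]
gs=[cv2.GaussianBlur(cv2.cvtColor(s['img'],cv2.COLOR_RGB2GRAY),(0,0),1.0).astype(np.float32) for s in S]
a=np.linspace(0,2*np.pi,180,endpoint=False)
def samp(g,s,P):
    c=P@s['camera_from_world'].T
    u=s['cx']+s['fx']*c[:,0]/-c[:,2]; v=s['cy']+s['fy']*c[:,1]/c[:,2]
    return cv2.remap(g,u.astype(np.float32)[None],v.astype(np.float32)[None],cv2.INTER_LINEAR)[0]
def model(D,ysq,off):
    L=[]
    for yc,r in [(.13,.0325),(0,.0415),(-.13,.0415)]:
        L.append((.08+ (r+off)*np.cos(a), yc+(r+off)*np.sin(a)))
    h=.039+off; t=np.linspace(-h,h,60)
    for px_,py_ in [(t,0*t+h),(t,0*t-h),(0*t+h,t),(0*t-h,t)]:
        L.append((-.15+px_,ysq+py_))
    x=np.concatenate([l[0] for l in L]);y=np.concatenate([l[1] for l in L])
    X,Y=deck2w(x,y,D); return np.stack([X,Y,0*X+.014,0*X+1],-1)
def cost(p,idx=(0,1)):
    D=(p[0],p[1],p[2]); c=0
    for i in idx:
        c+= samp(gs[i],S[i],model(D,p[3],0)).mean()-.5*samp(gs[i],S[i],model(D,p[3],.005)).mean()-.5*samp(gs[i],S[i],model(D,p[3],-.005)).mean()
    return -c
for idx in [(0,),(1,),(0,1)]:
    r=minimize(cost,[.594,-.0184,.025,.167],args=(idx,),method='Nelder-Mead',options=dict(initial_simplex=[[.594,-.0184,.025,.167],[.598,-.0184,.025,.167],[.594,-.0144,.025,.167],[.594,-.0184,.035,.167],[.594,-.0184,.025,.172]],xatol=1e-5))
    print(idx,r.x.round(4),r.fun)
s=S[0]; cv2.imwrite('pics/tab.png',cv2.resize(s['img'][190:330,270:350,::-1],None,fx=5,fy=4))
cv2.imwrite('pics/bk.png',cv2.resize(S[0]['img'][200:290,215:300,::-1],None,fx=6,fy=6))
E
python3 fit2.py
```

```text
(0,) [ 0.5953 -0.0191  0.0203  0.164 ] -59.78657531738281
(1,) [ 0.5952 -0.0189  0.0198  0.1659] -56.894622802734375
(0, 1) [ 0.5953 -0.0191  0.0201  0.1647] -115.02714538574219
```

View pics/tab.png

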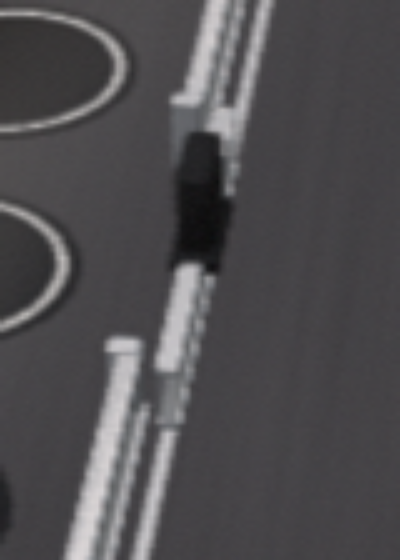

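View pics/bk.png

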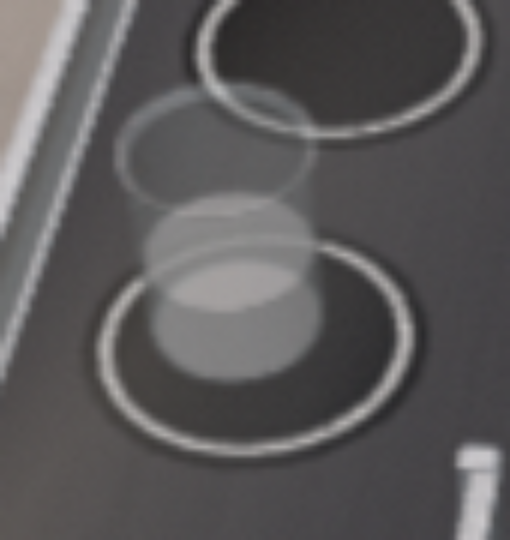

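```bash
sed -i 's/^DECK=.*/DECK=(0.5953,-0.0191,0.0201)/' h.py; python3 - <<'E'
from h import *
s=snapshot('scene'); s2=snapshot('side')
for S in (s,s2):
    m=[r for r in outline_of(S,'door_tab')][:1]
    for r in m:
        v,u=np.where(r['region']); print('mask',r['conf'],u.min(),u.max(),v.min(),v.max())
    for y in (-.02,-.01,0,.01,.02,.03):
        P=[px(S,[*deck2w(-.009+dx,y+dy),.014+z]) for dx in(-.006,.006) for dy in(-.015,.015) for z in (.036,.078)]
        P=np.array(P); print(y,P.min(0).round(1),P.max(0).round(1))
# beaker fit: rim & base & others
R=rect(s,.082); cv2.imwrite('pics/rim.png',R[0:320,300:800,::-1])
R=rect(s,.014); cv2.imwrite('pics/base.png',R[0:320,300:800,::-1])
E
```

```text
mask 0.88 301 316 217 297
-0.02 [305.5 211. ] [315.7 243.3]
-0.01 [304.6 215. ] [315.  247.5]
0 [303.7 219.1] [314.2 251.9]
0.01 [302.8 223.3] [313.4 256.3]
0.02 [301.9 227.5] [312.6 260.8]
0.03 [300.9 231.8] [311.8 265.3]
mask 0.8 301 317 216 288
-0.02 [306.2 207.1] [316.1 239.8]
-0.01 [305.3 210. ] [315.4 243. ]
0 [304.5 212.8] [314.7 246.2]
0.01 [303.6 215.8] [313.9 249.6]
0.02 [302.7 218.8] [313.1 252.9]
0.03 [301.7 221.9] [312.3 256.4]
```

View pics/rim.png

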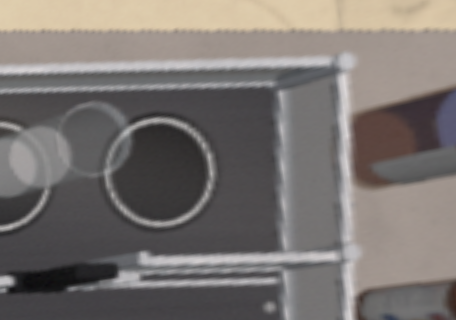

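View pics/base.png

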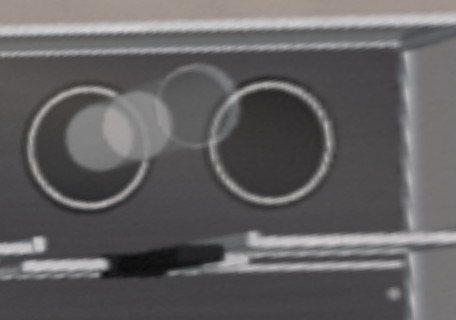

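Emit:
{"op": "carry_out", "data": {"dp": [[2, -3.1, 0], [2, -3.1, 0], [2, -3.1, 0], [2, -3.1, 0], [2, -3.1, 0], [2, -3.1, 0], [2, -3.1, 0], [2, -3.1, 0], [2, -3.1, 0], [2, -3.1, 0]], "angular": [[0, 0, 0.0347], [0, 0, 0.0347], [0, 0, 0.0347], [0, 0, 0.0347], [0, 0, 0.0347], [0, 0, 0.0347], [0, 0, 0.0347], [0, 0, 0.0347], [0, 0, 0.0347], [0, 0, 0.0347]], "grip": [255, 255, 255, 255, 255, 255, 255, 255, 255, 255], "force": 30}}

```text
clock: 2.73
eef_pos: [0.3853, 0.233, 0.2316]
orientation: [[0.001, -0.022, 1.0], [0.0, 1.0, 0.022], [-1.0, 0.0, 0.001]]
ft_force: [1.2, -0.3, -0.4]
finger_gap: 0.0001
```

Emit:
{"op": "carry_out", "data": {"dp": [[2, -3.1, 0], [2, -3.1, 0], [2, -3.1, 0], [2, -3.1, 0], [2, -3.1, 0], [2, -3.1, 0], [2, -3.1, 0], [2, -3.1, 0], [2, -3.1, 0], [2, -3.1, 0]], "angular": [[0, 0, 0], [0, 0, 0], [0, 0, 0], [0, 0, 0], [0, 0, 0], [0, 0, 0], [0, 0, 0], [0, 0, 0], [0, 0, 0], [0, 0, 0]], "grip": [255, 255, 255, 255, 255, 255, 255, 255, 255, 255]}}

```text
clock: 3.57
eef_pos: [0.5853, -0.0773, 0.2313]
orientation: [[0.0, -0.02, 1.0], [0.0, 1.0, 0.02], [-1.0, 0.0, 0.0]]
ft_force: [1.1, 0.6, -0.5]
finger_gap: -0.0001
```

Emit:
{"op": "carry_out", "data": {"dp": [[0, 0, -3.5], [0, 0, -3.5], [0, 0, -3.5], [0, 0, -3], [0, 0, -2.4], [0, 0, 0]], "angular": [[0, 0, 0], [0, 0, 0], [0, 0, 0], [0, 0, 0], [0, 0, 0], [0, 0, 0]], "grip": [255, 255, 255, 255, 255, 255]}}

```text
clock: 4.07
eef_pos: [0.5802, -0.0741, 0.0662]
orientation: [[-0.011, -0.02, 1.0], [0.004, 1.0, 0.02], [-1.0, 0.004, -0.011]]
ft_force: [-1.1, 0.3, -1.2]
finger_gap: 0.0003
```

```bash
python3 - <<'E'
from h import *
s=snapshot('scene'); save('s1',s)
E
```

```text
(no output)
```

View pics/s1.png

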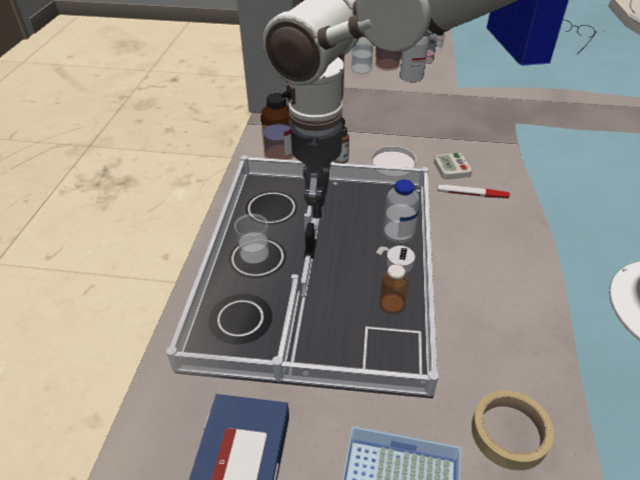

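Emit:
{"op": "carry_out", "data": {"dp": [[-0.02, 1, 0], [-0.02, 1, 0], [-0.02, 1, 0], [-0.02, 1, 0], [-0.02, 1, 0], [-0.02, 1, 0], [-0.02, 1, 0], [-0.02, 1, 0], [-0.02, 1, 0], [-0.02, 1, 0]], "angular": [[0, 0, 0], [0, 0, 0], [0, 0, 0], [0, 0, 0], [0, 0, 0], [0, 0, 0], [0, 0, 0], [0, 0, 0], [0, 0, 0], [0, 0, 0]], "grip": [255, 255, 255, 255, 255, 255, 255, 255, 255, 255]}}

```text
clock: 4.95
eef_pos: [0.5825, 0.0256, 0.0722]
orientation: [[-0.0, -0.02, 1.0], [-0.0, 1.0, 0.02], [-1.0, -0.0, -0.0]]
ft_force: [0.2, -1.6, 1.8]
finger_gap: -0.0
```

Emit:
{"op": "carry_out", "data": {"dp": [[-0.02, 1, 0], [-0.02, 1, 0], [-0.02, 1, 0], [-0.02, 1, 0], [-0.02, 0.5, 0], [-0.02, 0.5, 0]], "angular": [[0, 0, 0], [0, 0, 0], [0, 0, 0], [0, 0, 0], [0, 0, 0], [0, 0, 0]], "grip": [255, 255, 255, 255, 255, 255]}}

```text
clock: 5.45
eef_pos: [0.5813, 0.0753, 0.0722]
orientation: [[-0.0, -0.021, 1.0], [-0.0, 1.0, 0.021], [-1.0, -0.0, -0.0]]
ft_force: [-0.4, -1.7, 0.5]
finger_gap: -0.0002
```

```bash
python3 - <<'E'
from h import *
s=snapshot('scene'); save('s2',s)
E
```

```text
(no output)
```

View pics/s2.png

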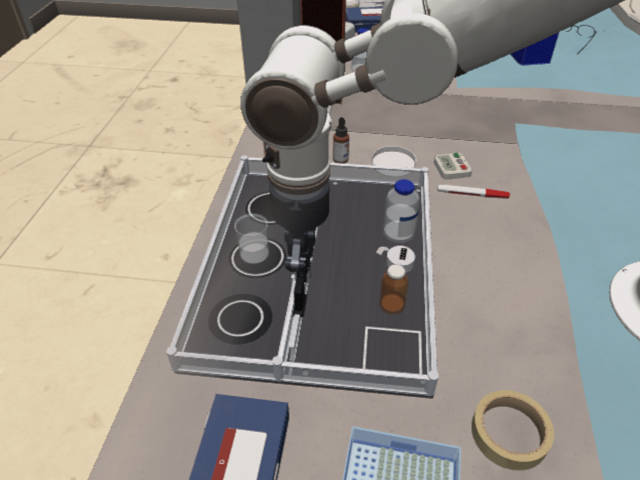

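Emit:
{"op": "carry_out", "data": {"dp": [[-0.01, 0.5, 0], [-0.01, 0.5, 0], [-0.01, 0.4, 0], [-0.01, 0.3, 0], [0, 0, 0]], "angular": [[0, 0, 0], [0, 0, 0], [0, 0, 0], [0, 0, 0], [0, 0, 0]], "grip": [255, 255, 255, 255, 255]}}

```text
clock: 5.92
eef_pos: [0.5808, 0.0922, 0.0721]
orientation: [[-0.0, -0.021, 1.0], [0.001, 1.0, 0.021], [-1.0, 0.001, -0.0]]
ft_force: [-0.5, 0.3, -0.4]
finger_gap: 0.0
```

Emit:
{"op": "carry_out", "data": {"dp": [[-0.01, 0.3, 0], [-0.01, 0.3, 0], [0, 0.3, 0], [0, 0, 0]], "angular": [[0, 0, 0], [0, 0, 0], [0, 0, 0], [0, 0, 0]], "grip": [255, 255, 255, 255]}}

```text
clock: 6.25
eef_pos: [0.5808, 0.0985, 0.0722]
orientation: [[-0.001, -0.021, 1.0], [-0.005, 1.0, 0.021], [-1.0, -0.005, -0.001]]
ft_force: [-1.4, -9.9, -0.5]
finger_gap: 0.0
```

Emit:
{"op": "carry_out", "data": {"dp": [[0, -2, 0], [0, 0, 3.5], [0, 0, 3.5], [2, -2, 0], [2, -2, 0], [2, -2, 0], [2, -2, 0], [2, -2.2, 0], [0, 0, 0], [0, 0, 0]], "angular": [[0, 0, 0], [0, 0, 0], [0, 0, 0], [0, 0, 0], [0, 0, 0], [0, 0, 0], [0, 0, 0], [0, 0, 0], [0, 0, 0], [0, 0, 0]], "grip": [255, 255, 255, 0, 0, 0, 0, 0, 0, 0]}}

```text
clock: 7.08
eef_pos: [0.6813, -0.0223, 0.142]
orientation: [[0.0, -0.018, 1.0], [0.001, 1.0, 0.018], [-1.0, 0.001, 0.0]]
ft_force: [0.2, 0.7, -0.1]
finger_gap: 0.0835
```

```bash
python3 - <<'E'
from h import *
s=snapshot('scene'); save('s3',s)
s=snapshot('wrist'); save('w3',s)
for z in(.082,.014): cv2.imwrite(f'pics/w3_{z}.png',rect(s,z,.5,.78,-.2,.2)[:,:,::-1])
st=get_state();print(st['eef_pos'],st['finger_gap'])
E
```

```text
[ 0.68030081 -0.02057909  0.14201347] 0.08562212410805936
```

View pics/s3.png

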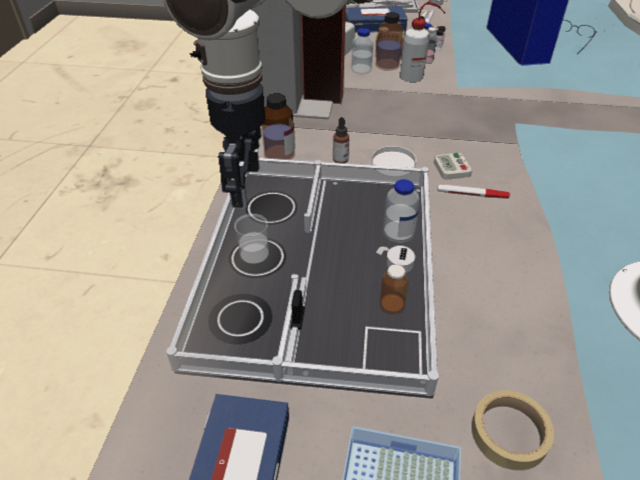

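View pics/w3.png

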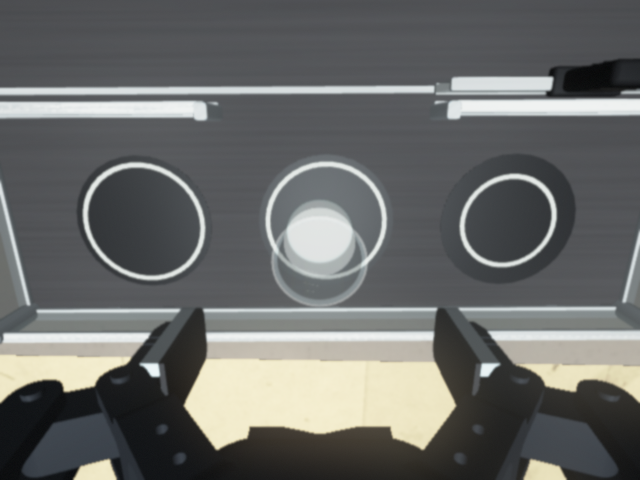

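View pics/w3_0.082.png

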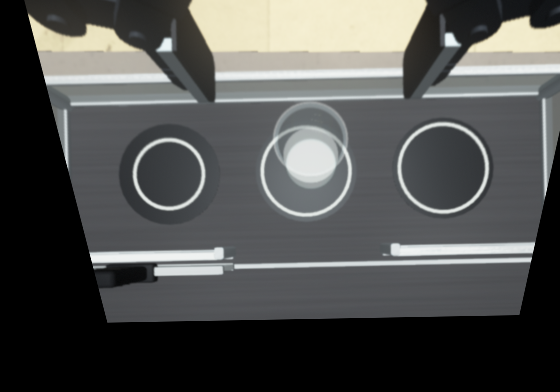

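The scene shows the door fully open with the tab at (297,305), and the wrist view puts the beaker rim at (319,260). Both agree on the beaker at (0.681,-0.022), so I'll descend and grip.

Emit:
{"op": "carry_out", "data": {"dp": [[0.1, -0.2, -3], [0, 0, -3], [0, 0, -2.5], [0, 0, -1.6], [0, 0, 0], [0, 0, 0]], "angular": [[0, 0, 0], [0, 0, 0], [0, 0, 0], [0, 0, 0], [0, 0, 0], [0, 0, 0]], "grip": [0, 0, 0, 0, 0, 0]}}

```text
clock: 7.68
eef_pos: [0.6806, -0.0221, 0.0407]
orientation: [[-0.002, -0.021, 1.0], [0.001, 1.0, 0.021], [-1.0, 0.001, -0.002]]
ft_force: [0.6, 0.1, 0.1]
finger_gap: 0.0853
```

Emit:
{"op": "carry_out", "data": {"dp": [[0, 0, 0], [0, 0, 0], [0, 0, 0], [0, 0, 0], [0, 0, 0], [0, 0, 0], [0, 0, 0], [0, 0, 0]], "angular": [[0, 0, 0], [0, 0, 0], [0, 0, 0], [0, 0, 0], [0, 0, 0], [0, 0, 0], [0, 0, 0], [0, 0, 0]], "grip": [40, 60, 75, 90, 105, 120, 140, 140], "force": 20}}

```text
clock: 8.35
eef_pos: [0.6828, -0.0235, 0.0428]
orientation: [[0.002, -0.02, 1.0], [-0.0, 1.0, 0.02], [-1.0, -0.0, 0.002]]
ft_force: [-0.5, 0.7, 7.0]
finger_gap: 0.0518
```

```bash
python3 - <<'E'
from h import *
s=snapshot('scene'); save('s4',s)
st=get_state();print(st['eef_pos'],st['finger_gap'],st['ft_force'])
E
```

```text
[ 0.68268887 -0.02345713  0.04274498] 0.05176301250350673 [-0.2365291   1.4206217   5.33026883]
```

View pics/s4.png

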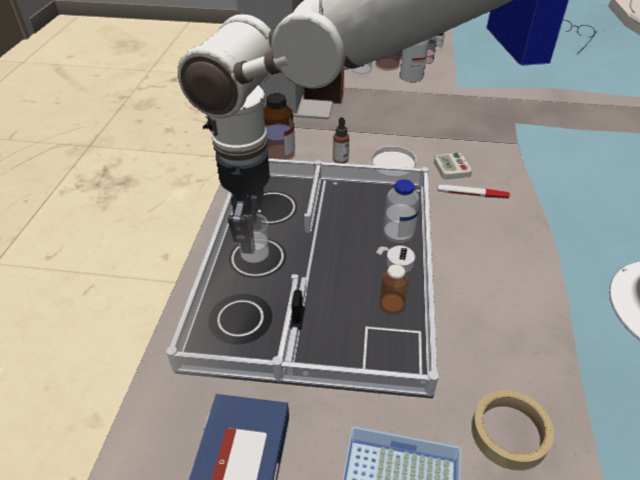

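Emit:
{"op": "carry_out", "data": {"dp": [[0, 0, 0.1], [-1, 0, 0], [-1.6, 0, 0], [-1.7, 0, 0], [-1.7, 0, 0], [-1.7, 0, 0], [-1.7, 0, 0], [-1.7, 0, 0], [-1.7, 0, 0], [-1.8, 0, 0]], "angular": [[0, 0, 0], [0, 0, 0], [0, 0, 0], [0, 0, 0], [0, 0, 0], [0, 0, 0], [0, 0, 0], [0, 0, 0], [0, 0, 0], [0, 0, 0]], "grip": [140, 140, 140, 140, 140, 140, 140, 140, 140, 140]}}

```text
clock: 9.23
eef_pos: [0.5367, -0.024, 0.0435]
orientation: [[0.004, -0.02, 1.0], [-0.001, 1.0, 0.02], [-1.0, -0.001, 0.004]]
ft_force: [1.2, -0.5, 5.2]
finger_gap: 0.0518
```

```bash
python3 - <<'E'
from h import *
s=snapshot('scene'); save('s5',s)
st=get_state();print(st['eef_pos'],st['finger_gap'],st['ft_force'])
print(deck2w(-.062,.1647),deck2w(-.15,.1647))
E
```

```text
[ 0.53382738 -0.02352295  0.04318552] 0.05184488477872209 [2.57401333 0.43481009 6.84799678]
(np.float64(0.5300022767943381), np.float64(0.14432061480779212)) (np.float64(0.44202005263585786), np.float64(0.14255193390753423))
```

View pics/s5.png

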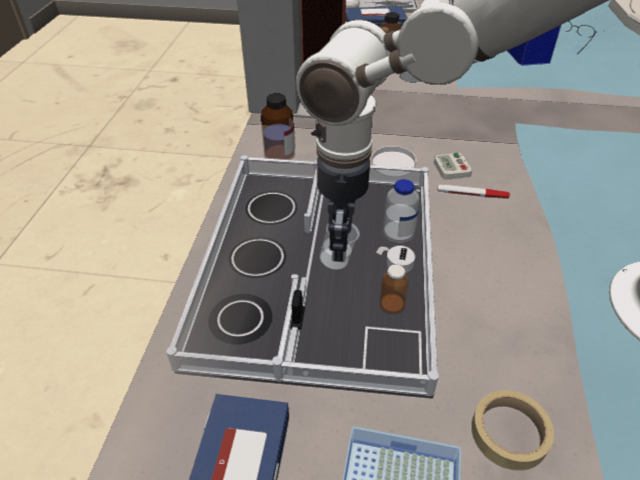

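The beaker is through the doorway, upright at (335,250) and in the lane. Now I'll move it left along the lane.

Emit:
{"op": "carry_out", "data": {"dp": [[0, 1.2, 0.1], [0, 1.8, 0], [0, 1.8, 0], [-0.1, 1.8, 0], [0, 1.8, 0], [-0.1, 1.8, 0], [0, 1.8, 0], [-0.1, 1.8, 0], [0, 1.8, 0], [-0.1, 1.0, 0]], "angular": [[0, 0, 0], [0, 0, 0], [0, 0, 0], [0, 0, 0], [0, 0, 0], [0, 0, 0], [0, 0, 0], [0, 0, 0], [0, 0, 0], [0, 0, 0]], "grip": [140, 140, 140, 140, 140, 140, 140, 140, 140, 140]}}

```text
clock: 10.12
eef_pos: [0.5319, 0.1445, 0.0434]
orientation: [[0.0, -0.022, 1.0], [0.0, 1.0, 0.022], [-1.0, 0.0, 0.0]]
ft_force: [0.1, -1.0, 2.0]
finger_gap: 0.052
```

Emit:
{"op": "carry_out", "data": {"dp": [[-1.2, 0, 0], [-1.5, 0, 0], [-1.5, 0, 0], [-1.5, 0, 0], [-1.2, 0, 0], [-0.9, 0, 0], [-0.9, 0, 0], [0, 0, 0], [0, 0, 0]], "angular": [[0, 0, 0], [0, 0, 0], [0, 0, 0], [0, 0, 0], [0, 0, 0], [0, 0, 0], [0, 0, 0], [0, 0, 0], [0, 0, 0]], "grip": [140, 140, 140, 140, 140, 140, 140, 140, 140]}}

```text
clock: 10.87
eef_pos: [0.4444, 0.1426, 0.0433]
orientation: [[-0.001, -0.02, 1.0], [0.0, 1.0, 0.02], [-1.0, 0.0, -0.001]]
ft_force: [-1.4, 0.7, 2.6]
finger_gap: 0.0517
```

```bash
python3 - <<'E'
from h import *
s=snapshot('scene'); save('s6',s)
st=get_state();print(st['eef_pos'],st['finger_gap'],st['ft_force'])
s2=snapshot('side')
cv2.imwrite('pics/r6.png',np.hstack([rect(s,.014,.38,.58,0,.25,1.6)[:,:,::-1],rect(s2,.014,.38,.58,0,.25,1.6)[:,:,::-1]]))
E
```

```text
[0.44461671 0.14264991 0.04332701] 0.05190514094782543 [-0.42453053  0.65510281  2.11558224]
```

View pics/s6.png

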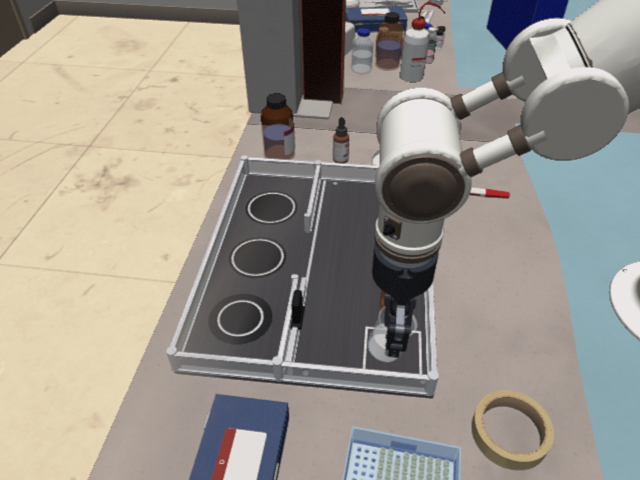

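View pics/r6.png

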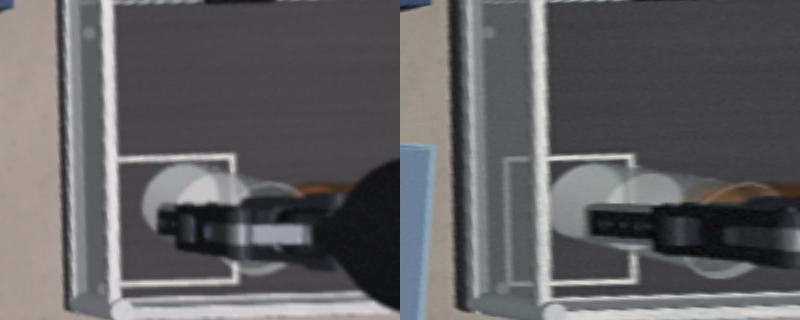

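```bash
python3 - <<'E'
from h import *
out=[]
for n in ('scene','side'):
    s=snapshot(n); im=s['img'][:,:,::-1].copy()
    im=cv2.resize(im,None,fx=4,fy=4,interpolation=cv2.INTER_CUBIC)
    st=get_state(); e=st['eef_pos']
    print(n,px(s,[.4425,.144,.014]),px(s,[e[0],e[1],.014]),px(s,[e[0],e[1],.082]))
    a=np.linspace(0,2*np.pi,90)
    for r,z,c in((.0265,.082,(0,0,255)),(.0245,.0145,(0,255,0))):
        p=np.array([px(s,[e[0]+r*np.cos(t),e[1]+r*np.sin(t),z]) for t in a])
        cv2.polylines(im,[np.int32(p*4+2)],True,c,1)
    u,v=map(int,px(s,[.4425,.144,.03])); out.append(im[(v-55)*4:(v+45)*4,(u-50)*4:(u+50)*4])
cv2.imwrite('pics/z6.png',np.hstack(out))
E
```

```text
scene (np.float64(392.17157406721617), np.float64(351.9153490603967)) (np.float64(390.55327332423747), np.float64(350.9227816232586)) (np.float64(394.9769738527821), np.float64(321.04023877878603))
side (np.float64(399.0933100204482), np.float64(333.62527178283494)) (np.float64(397.3116699410164), np.float64(332.80140772048674)) (np.float64(401.5705530655031), np.float64(290.9323179876868))
```

View pics/z6.png

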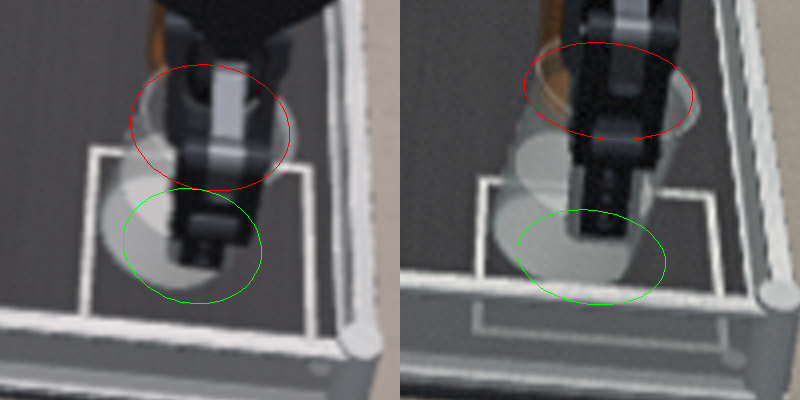

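The beaker is upright about y but leans slightly: its base is about 5 px toward +x, and it sits a few mm high. I'll lower it and release gently, then check.

Emit:
{"op": "carry_out", "data": {"dp": [[0, 0, -0.1], [0, 0, -0.1], [0, 0, 0], [0, 0, 0], [0, 0, 0], [0, 0, 0], [0, 0, 0], [0, 0, 0]], "angular": [[0, 0, 0], [0, 0, 0], [0, 0, 0], [0, 0, 0], [0, 0, 0], [0, 0, 0], [0, 0, 0], [0, 0, 0]], "grip": [140, 140, 100, 90, 80, 75, 75, 75]}}

```text
clock: 11.73
eef_pos: [0.4444, 0.1425, 0.0409]
orientation: [[-0.001, -0.02, 1.0], [-0.0, 1.0, 0.02], [-1.0, -0.0, -0.001]]
ft_force: [-0.3, -0.2, 0.2]
finger_gap: 0.0601
```

```bash
cat > z.py <<'E'
from h import *
import sys
out=[]
name=sys.argv[1]; bx,by=float(sys.argv[2]),float(sys.argv[3]); R,h=float(sys.argv[4]),float(sys.argv[5]); cx=(float(sys.argv[6]),float(sys.argv[7])) if len(sys.argv)>6 else (bx,by)
for n in ('scene','side'):
    s=snapshot(n); im=s['img'][:,:,::-1].copy()
    im=cv2.resize(im,None,fx=4,fy=4,interpolation=cv2.INTER_CUBIC)
    a=np.linspace(0,2*np.pi,90)
    for r,z,c in((R,.014+h,(0,0,255)),(R,.014,(0,255,0))):
        p=np.array([px(s,[bx+r*np.cos(t),by+r*np.sin(t),z]) for t in a])
        cv2.polylines(im,[np.int32(p*4+2)],True,c,1)
    u,v=map(int,px(s,[*cx,.03])); out.append(im[(v-55)*4:(v+45)*4,(u-50)*4:(u+50)*4])
cv2.imwrite(f'pics/{name}.png',np.hstack(out))
st=get_state();print(st['clock'],st['eef_pos'],st['finger_gap'],st['ft_force'])
E
python3 z.py z7 .4446 .1427 .0265 .068
```

```text
11.8333 [0.44458402 0.14250886 0.04106505] 0.06026657429329972 [-0.12955031  0.32938337  0.25772454]
```

View pics/z7.png

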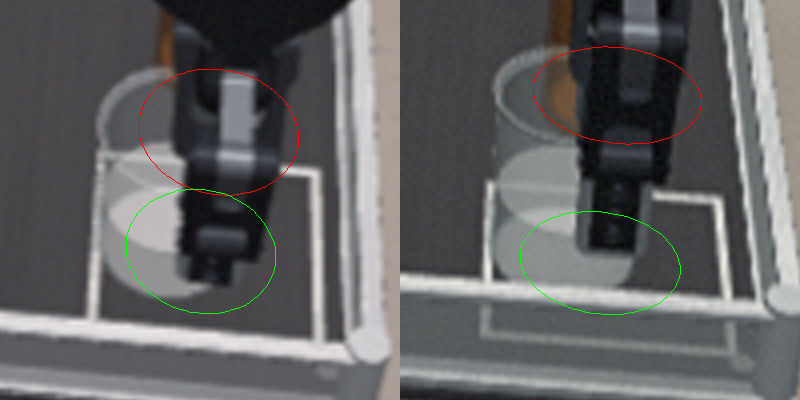

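Emit:
{"op": "carry_out", "data": {"dp": [[0.4, 0, 0], [0.5, 0, 0], [0.4, 0, 0.2], [0, 0, 0], [0, 0, 0], [0, 0, 0], [0, 0, 0], [0, 0, 0], [0, 0, 0.1]], "angular": [[0, 0, 0], [0, 0, 0], [0, 0, 0], [0, 0, 0], [0, 0, 0], [0, 0, 0], [0, 0, 0], [0, 0, 0], [0, 0, 0]], "grip": [75, 75, 75, 85, 95, 110, 130, 150, 150], "force": 40}}

```text
clock: 12.58
eef_pos: [0.4575, 0.1425, 0.0442]
orientation: [[-0.0, -0.02, 1.0], [-0.0, 1.0, 0.02], [-1.0, -0.0, -0.0]]
ft_force: [-0.1, -1.3, -0.4]
finger_gap: 0.0511
```

```bash
python3 z.py z8 .458 .1427 .0265 .068
```

```text
12.6833 [0.45722183 0.14244798 0.04396183] 0.05182184334980032 [-0.01404474  0.70244423 -0.63949386]
```

View pics/z8.png

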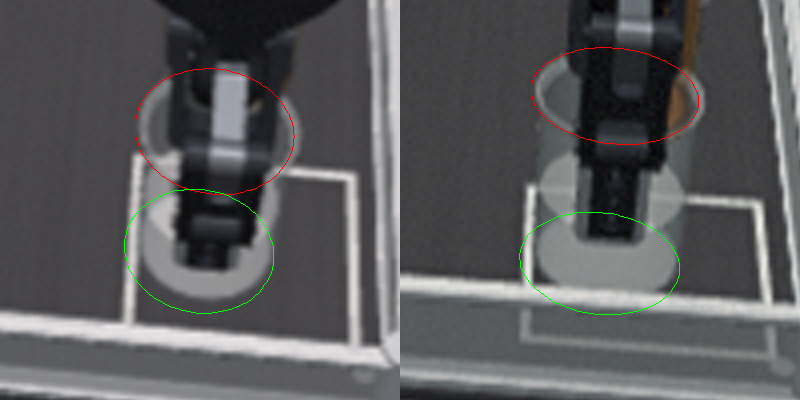

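Emit:
{"op": "carry_out", "data": {"dp": [[-0.4, 0, 0], [-0.4, 0, 0], [-0.4, 0, 0], [-0.3, 0.05, 0], [0, 0, -0.1], [0, 0, -0.1], [0, 0, 0], [0, 0, 0], [0, 0, 0], [0, 0, 0]], "angular": [[0, 0, 0], [0, 0, 0], [0, 0, 0], [0, 0, 0], [0, 0, 0], [0, 0, 0], [0, 0, 0], [0, 0, 0], [0, 0, 0], [0, 0, 0]], "grip": [150, 150, 150, 150, 150, 150, 100, 85, 75, 70]}}

```text
clock: 13.52
eef_pos: [0.4426, 0.143, 0.0421]
orientation: [[-0.0, -0.02, 1.0], [-0.0, 1.0, 0.02], [-1.0, -0.0, -0.0]]
ft_force: [-0.2, -0.6, 0.4]
finger_gap: 0.0617
```

```bash
python3 z.py z9 .4425 .143 .0265 .068
```

```text
13.6167 [0.44253637 0.14301237 0.04204819] 0.06243373898160446 [-0.72877561  0.28969575 -0.67058254]
```

View pics/z9.png

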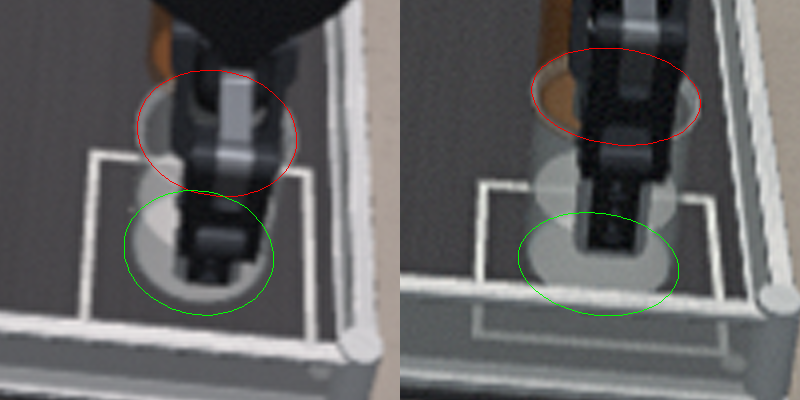

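Emit:
{"op": "carry_out", "data": {"dp": [[0, 0, 2], [0, 0, 3], [0, 0, 3.5], [0, 0, 3.5], [0, -1, 2], [0, -2.5, 0], [0, -2, 0], [0, 0, 0]], "angular": [[0, 0, 0], [0, 0, 0], [0, 0, 0], [0, 0, 0], [0, 0, 0], [0, 0, 0], [0, 0, 0], [0, 0, 0]], "grip": [70, 70, 70, 70, 70, 70, 70, 70]}}

```text
clock: 14.28
eef_pos: [0.4431, 0.0857, 0.1827]
orientation: [[0.001, -0.018, 1.0], [-0.001, 1.0, 0.018], [-1.0, -0.001, 0.001]]
ft_force: [-0.3, -0.3, 0.1]
finger_gap: 0.0619
```

```bash
python3 - <<'E'
from h import *
st=get_state();print(st['joints'],st['eef_pos'])
s=snapshot('wrist'); save('w10',s)
for z in(.014,.053,.082): cv2.imwrite(f'pics/w10_{z}.png',rect(s,z,.35,.6,-.2,.22,1.6)[:,:,::-1])
s=snapshot('scene'); save('s10',s)
cv2.imwrite('pics/s10_r.png',np.vstack([rect(s,z,.38,.58,-.2,.2,1.6)[:,:,::-1] for z in(.014,)]))
E
```

```text
[-4.41081619e+00 -7.38338382e+00  1.13792883e+02 -8.15491537e-02
  7.35258289e+01 -9.54038038e+01] [0.4431314  0.08565685 0.18270346]
```

View pics/w10.png

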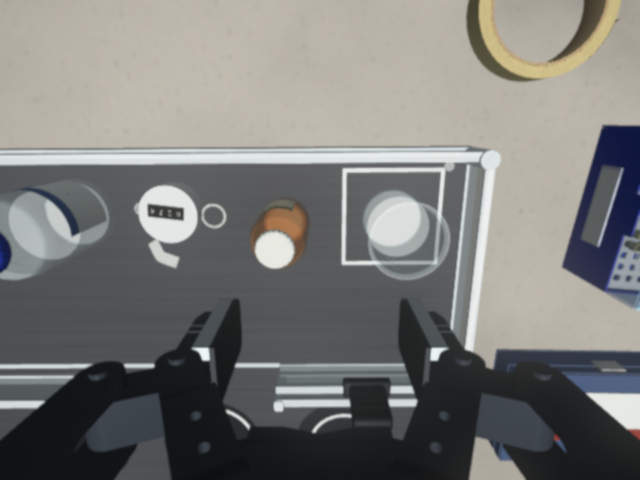

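View pics/s10.png

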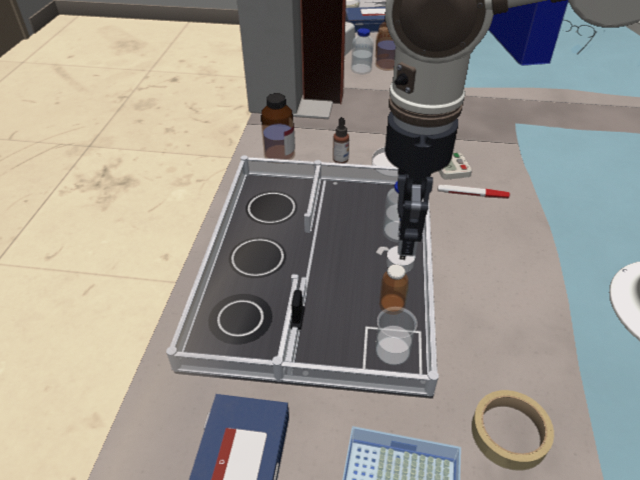

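View pics/w10_0.014.png

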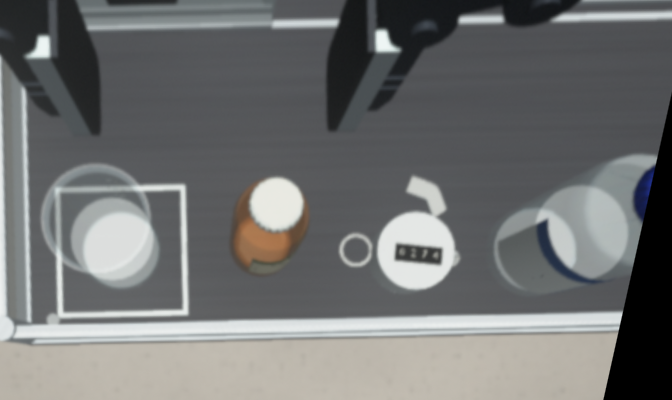

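View pics/w10_0.082.png

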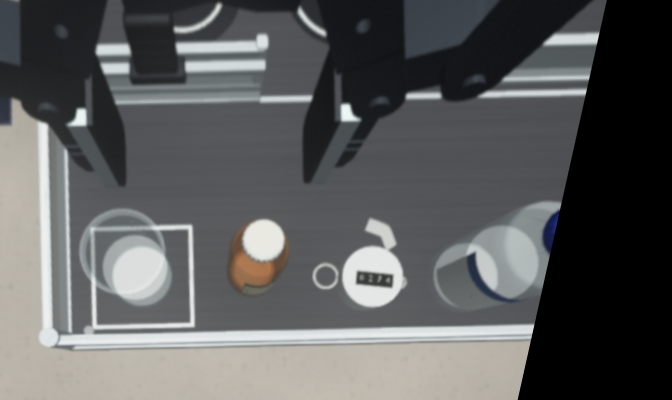

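The beaker is upright and central in the square: it is at (395,222) and the square at (393,215) in the wrist view. Next is the small bottle, at about (0.448,0.055), with the jaws turned along deck x.

Emit:
{"op": "carry_out", "data": {"dp": [[0.05, -0.3, 0], [0.05, -0.3, 0], [0.05, -0.3, 0], [0.05, -0.3, 0], [0.05, -0.3, 0], [0.05, -0.3, 0], [0.05, -0.3, 0], [0.05, -0.3, 0], [0.05, -0.3, 0], [0.05, -0.3, 0]], "angular": [[0, 0, -0.12], [0, 0, -0.12], [0, 0, -0.12], [0, 0, -0.12], [0, 0, -0.12], [0, 0, -0.12], [0, 0, -0.12], [0, 0, -0.12], [0, 0, -0.12], [0, 0, -0.12]], "grip": [70, 70, 70, 70, 70, 70, 70, 70, 70, 70]}}

```text
clock: 15.22
eef_pos: [0.4475, 0.059, 0.1818]
orientation: [[-0.001, 0.926, 0.377], [0.001, 0.377, -0.926], [-1.0, -0.001, -0.001]]
ft_force: [0.0, -0.3, 0.1]
finger_gap: 0.0621
```

Emit:
{"op": "carry_out", "data": {"dp": [[0, 0, 0], [0, 0, 0], [0, 0, 0], [0, 0, 0], [0, 0, 0], [0, 0, 0]], "angular": [[0, 0, -0.12], [0, 0, -0.12], [0, 0, -0.12], [0, 0, -0.011], [0, 0, 0], [0, 0, 0]], "grip": [70, 70, 70, 70, 70, 70]}}

```text
clock: 15.72
eef_pos: [0.4476, 0.0586, 0.182]
orientation: [[-0.001, 1.0, 0.024], [0.0, 0.024, -1.0], [-1.0, -0.001, -0.0]]
ft_force: [-1.1, 0.3, 0.4]
finger_gap: 0.0619
```

```bash
python3 - <<'E'
from h import *
st=get_state();print(st['joints'],st['eef_pos'],st['orientation'].round(3))
s=snapshot('wrist'); save('w11',s)
for z in(.014,.092): cv2.imwrite(f'pics/w11_{z}.png',rect(s,z,.35,.6,-.2,.22,1.6)[:,:,::-1])
E
```

```text
[-7.95635789e+00 -7.26026407e+00  1.13761421e+02  9.40760127e-03
  7.35322669e+01 -9.30611659e+00] [0.44763538 0.05855057 0.18203392] [[-0.001  1.     0.024]
 [ 0.     0.024 -1.   ]
 [-1.    -0.001 -0.   ]]
```

View pics/w11_0.092.png

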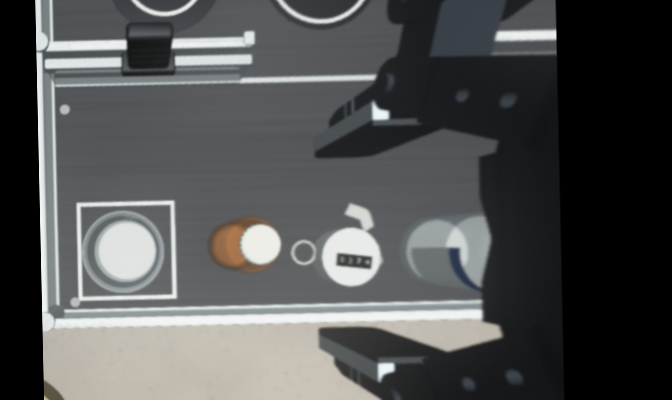

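View pics/w11_0.014.png

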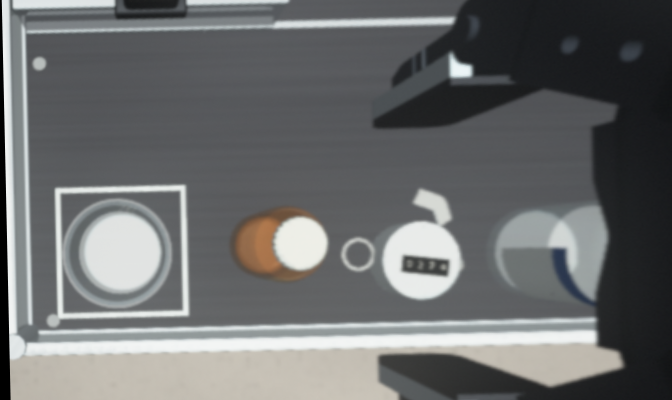

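Emit:
{"op": "carry_out", "data": {"dp": [[0, -0.2, -2], [0, 0, -3], [0, 0, -3], [0, 0, -3], [0, 0, -2.5], [0, 0, -1.5], [0, 0, 0], [0, 0, 0]], "angular": [[0, 0, 0], [0, 0, 0], [0, 0, 0], [0, 0, 0], [0, 0, 0], [0, 0, 0], [0, 0, 0], [0, 0, 0]], "grip": [98, 98, 98, 98, 98, 98, 98, 98]}}

```text
clock: 16.43
eef_pos: [0.4472, 0.0562, 0.0319]
orientation: [[-0.002, 1.0, 0.021], [0.0, 0.021, -1.0], [-1.0, -0.002, -0.0]]
ft_force: [-0.3, -0.4, -0.3]
finger_gap: 0.0526
```

Emit:
{"op": "carry_out", "data": {"dp": [[0, 0, 0], [0, 0, 0], [0, 0, 0], [0, 0, 0], [0, 0, 0], [0, 0, 0], [0, 0, 0], [0, 0, 0.1]], "angular": [[0, 0, 0], [0, 0, 0], [0, 0, 0], [0, 0, 0], [0, 0, 0], [0, 0, 0], [0, 0, 0], [0, 0, 0]], "grip": [105, 112, 120, 130, 140, 160, 180, 180], "force": 40}}

```text
clock: 17.1
eef_pos: [0.4482, 0.056, 0.0338]
orientation: [[0.001, 1.0, 0.02], [-0.0, 0.02, -1.0], [-1.0, 0.001, 0.0]]
ft_force: [-1.1, -0.3, -1.3]
finger_gap: 0.0388
```

```bash
python3 z.py z12 .4475 .0565 .02 .055
```

```text
17.2 [0.44782418 0.056046   0.03341235] 0.038880487914486395 [ 0.11177727 -0.78503439 -1.42949616]
```

View pics/z12.png

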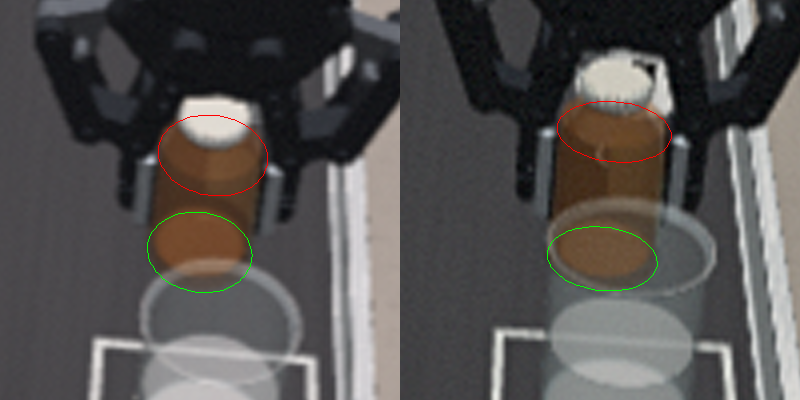

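The small bottle is gripped and upright at (200,190) in the crop. Now I'll take it through the lane and doorway to the left ring.

Emit:
{"op": "carry_out", "data": {"dp": [[0.8, 0, -0.1], [1.3, 0, 0], [1.5, -0.3, 0], [1.5, -0.4, 0], [1.5, -0.5, 0], [1.5, -0.5, 0], [0.3, -1.4, 0], [0.1, -1.6, 0], [0.1, -1.6, 0], [0.1, -1.4, 0]], "angular": [[0, 0, 0], [0, 0, 0], [0, 0, 0], [0, 0, 0], [0, 0, 0], [0, 0, 0], [0, 0, 0], [0, 0, 0], [0, 0, 0], [0, 0, 0]], "grip": [180, 180, 180, 180, 180, 180, 180, 180, 180, 180]}}

```text
clock: 18.03
eef_pos: [0.5362, -0.0215, 0.0334]
orientation: [[0.003, 1.0, 0.02], [0.0, 0.02, -1.0], [-1.0, 0.003, -0.0]]
ft_force: [-0.1, 2.1, 7.2]
finger_gap: 0.0385
```

Emit:
{"op": "carry_out", "data": {"dp": [[1, 0, 0], [1.6, 0, 0], [1.6, 0, 0], [1.6, 0, 0], [1.6, 0.1, 0], [1.6, 0.1, 0], [1.6, 0.1, 0], [1.6, 0, 0], [1.3, 0, 0], [0.5, 0, 0]], "angular": [[0, 0, 0], [0, 0, 0], [0, 0, 0], [0, 0, 0], [0, 0, 0], [0, 0, 0], [0, 0, 0], [0, 0, 0], [0, 0, 0], [0, 0, 0]], "grip": [180, 180, 180, 180, 180, 180, 180, 180, 180, 180]}}

```text
clock: 18.87
eef_pos: [0.6766, -0.0182, 0.0334]
orientation: [[0.002, 1.0, 0.02], [-0.001, 0.02, -1.0], [-1.0, 0.002, 0.001]]
ft_force: [-5.2, 0.4, 11.1]
finger_gap: 0.0389
```

```bash
python3 - <<'E'
from h import *
s=snapshot('scene'); save('s13',s)
st=get_state();print(st['eef_pos'],st['finger_gap'],st['ft_force'])
E
```

```text
[ 0.67701767 -0.0182437   0.03344702] 0.03883909783813158 [1.52787928 0.39784729 4.32423861]
```

View pics/s13.png

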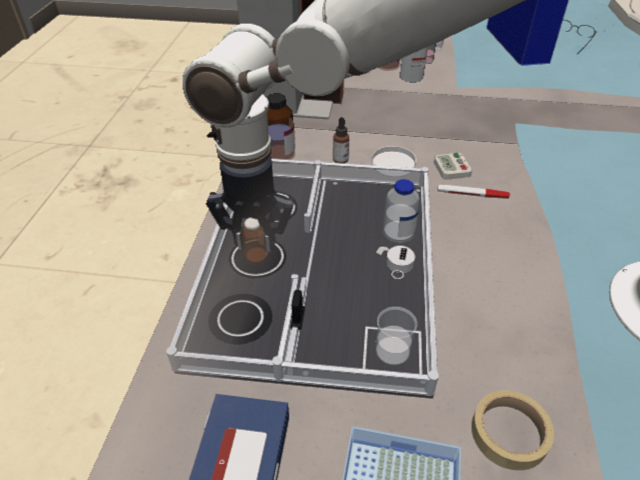

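Emit:
{"op": "carry_out", "data": {"dp": [[0, 0.8, 0.1], [-0.1, 1.5, 0], [0, 1.5, 0], [-0.1, 1.6, 0], [0, 1.6, 0], [-0.1, 1.6, 0], [0, 1.6, 0], [-0.1, 1.4, 0], [0, 1, 0], [0, 0.5, 0]], "angular": [[0, 0, 0], [0, 0, 0], [0, 0, 0], [0, 0, 0], [0, 0, 0], [0, 0, 0], [0, 0, 0], [0, 0, 0], [0, 0, 0], [0, 0, 0]], "grip": [180, 180, 180, 180, 180, 180, 180, 180, 180, 180]}}

```text
clock: 19.75
eef_pos: [0.6707, 0.1149, 0.0334]
orientation: [[0.0, 1.0, 0.022], [0.0, 0.022, -1.0], [-1.0, 0.0, -0.0]]
ft_force: [-0.9, -3.1, 4.8]
finger_gap: 0.0386
```

```bash
python3 z.py z14 .6727 .1125 .02 .055
```

```text
19.85 [0.67081383 0.11462955 0.03344911] 0.038776991367936726 [-0.76533564  2.09668517  4.77787306]
```

View pics/z14.png

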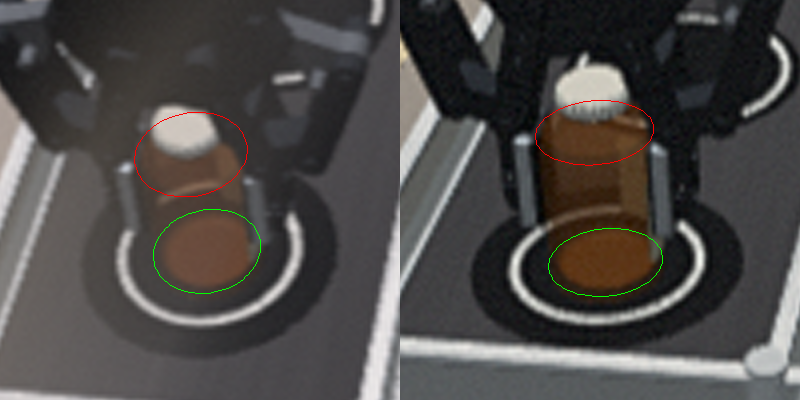

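The small bottle's base is centred in the small ring, so I'll release it.

Emit:
{"op": "carry_out", "data": {"dp": [[0, 0, 0], [0, 0, 0], [0, 0, 0], [0, 0, 0], [0, 0, 0], [0, 0, 1.5], [0, 0, 3], [0, 0, 3.5], [0, 0, 3], [0, 0, 2]], "angular": [[0, 0, 0], [0, 0, 0], [0, 0, 0], [0, 0, 0], [0, 0, 0], [0, 0, 0], [0, 0, 0], [0, 0, 0], [0, 0, 0], [0, 0, 0]], "grip": [130, 115, 100, 90, 90, 90, 90, 90, 90, 90]}}

```text
clock: 20.68
eef_pos: [0.6725, 0.113, 0.1689]
orientation: [[0.006, 1.0, 0.02], [-0.0, 0.02, -1.0], [-1.0, 0.006, 0.0]]
ft_force: [0.9, 0.8, 0.6]
finger_gap: 0.0548
```

```bash
python3 z.py z15 .6727 .1125 .02 .055; python3 - <<'E'
from h import *
s=snapshot('wrist'); save('w15',s)
E
```

```text
20.7833 [0.67416126 0.11298148 0.17068331] 0.05544761618222687 [0.34823541 0.34052238 0.63356671]
```

View pics/z15.png

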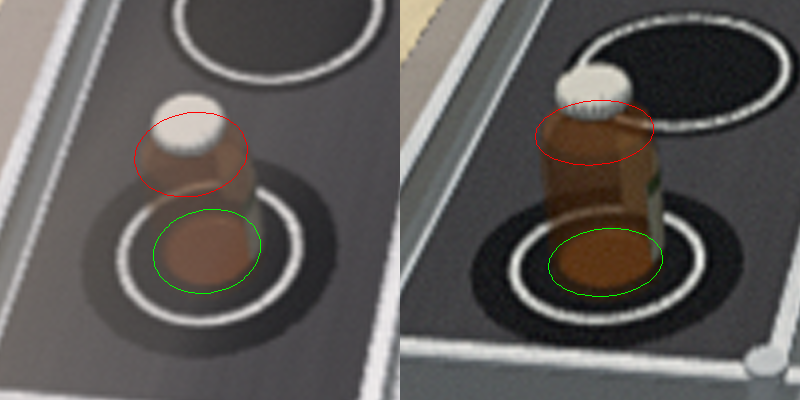

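View pics/w15.png

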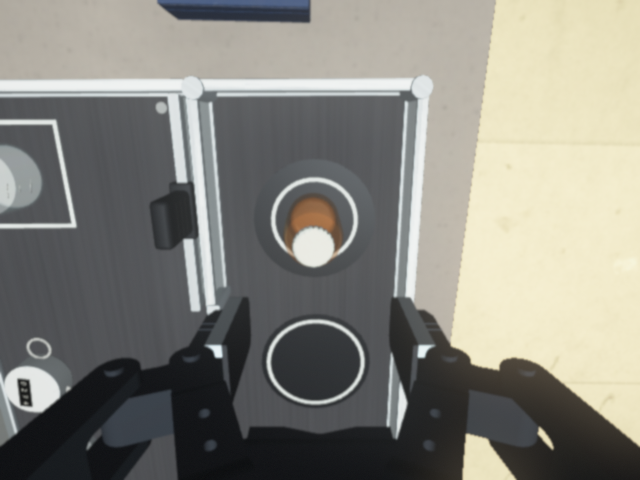

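Emit:
{"op": "carry_out", "data": {"dp": [[-1.7, -1.7, 0.3], [-1.7, -1.7, 0.3], [-1.7, -1.7, 0.3], [-1.7, -1.7, 0.3], [-1.7, -1.7, 0.3], [-1.7, -1.7, 0.3], [-1.7, -1.7, 0.3], [-1.7, -1.7, 0.3], [-1.7, -1.7, 0.3], [-1.7, -1.7, 0.3]], "angular": [[0, 0, 0.12], [0, 0, 0.12], [0, 0, 0.12], [0, 0, 0.12], [0, 0, 0.12], [0, 0, 0.12], [0, 0, 0.12], [0, 0, 0.12], [0, 0, 0.12], [0, 0, 0.12]], "grip": [40, 40, 40, 40, 40, 40, 40, 40, 40, 40]}}

```text
clock: 21.67
eef_pos: [0.4989, -0.0573, 0.1921]
orientation: [[-0.003, 0.338, 0.941], [0.001, 0.941, -0.338], [-1.0, -0.0, -0.003]]
ft_force: [-0.2, -0.8, 0.4]
finger_gap: 0.0719
```

Emit:
{"op": "carry_out", "data": {"dp": [[-1.7, -1.7, 0], [-1.7, -1.7, 0], [-1.6, -1.7, 0], [-0.7, -0.9, 0], [0, 0, 0], [0, 0, 0]], "angular": [[0, 0, 0.12], [0, 0, 0.12], [0, 0, 0.12], [0, 0, 0.011], [0, 0, 0], [0, 0, 0]], "grip": [40, 40, 40, 40, 40, 40]}}

```text
clock: 22.17
eef_pos: [0.4432, -0.1168, 0.1925]
orientation: [[-0.001, -0.018, 1.0], [0.001, 1.0, 0.018], [-1.0, 0.001, -0.001]]
ft_force: [0.1, -0.5, -0.1]
finger_gap: 0.0721
```

```bash
python3 - <<'E'
from h import *
st=get_state();print(st['clock'],st['eef_pos'],st['orientation'].round(3),st['finger_gap'])
s=snapshot('wrist'); save('w16',s)
for z in(.014,.119): cv2.imwrite(f'pics/w16_{z}.png',rect(s,z,.35,.6,-.25,.1,1.6)[:,:,::-1])
s=snapshot('scene'); save('s16',s)
E
```

```text
22.1667 [ 0.44315081 -0.11680075  0.19250734] [[-0.001 -0.018  1.   ]
 [ 0.001  1.     0.018]
 [-1.     0.001 -0.001]] 0.07210127711974017
```

View pics/w16_0.119.png

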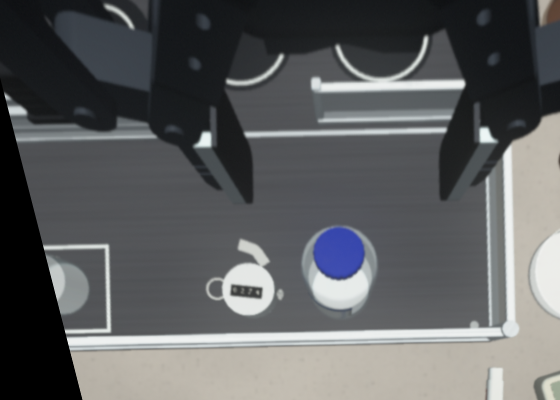

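View pics/w16_0.014.png

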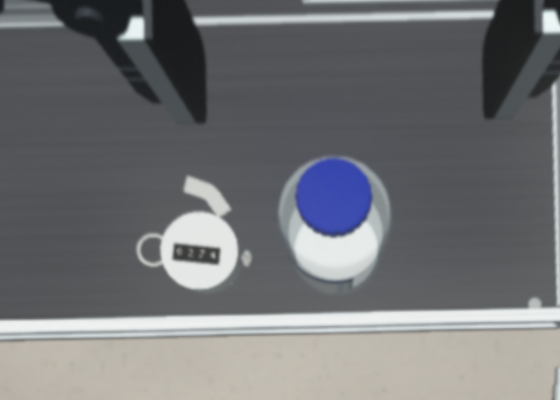

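View pics/s16.png

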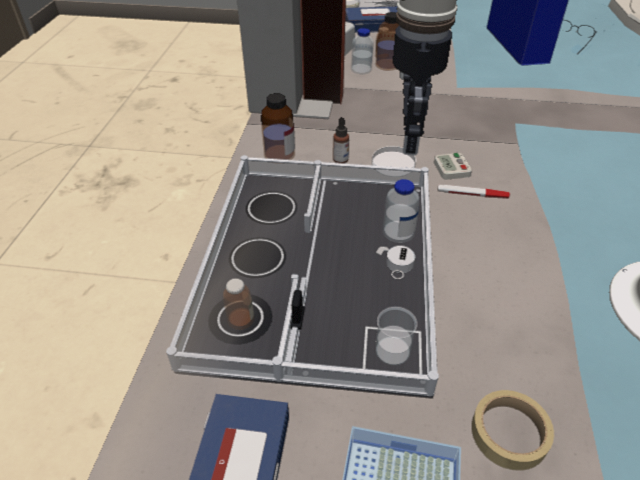

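```bash
python3 z.py z17 .443 -.113 .028 .075
```

```text
22.3667 [ 0.4440281  -0.11624361  0.19299521] 0.07202482084685195 [-0.68401088  0.02879971  0.37866647]
```

View pics/z17.png

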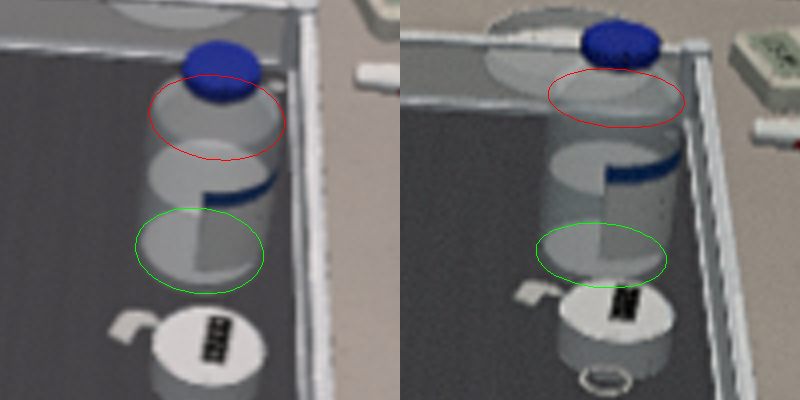

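Emit:
{"op": "carry_out", "data": {"dp": [[0, 0.25, -2], [0, 0, -3], [0, 0, -3], [0, 0, -2.5], [0, 0, -2], [0, 0, -1.6], [0, 0, 0], [0, 0, 0]], "angular": [[0, 0, 0], [0, 0, 0], [0, 0, 0], [0, 0, 0], [0, 0, 0], [0, 0, 0], [0, 0, 0], [0, 0, 0]], "grip": [40, 40, 40, 40, 40, 40, 40, 40]}}

```text
clock: 23.03
eef_pos: [0.4435, -0.1137, 0.0518]
orientation: [[-0.002, -0.021, 1.0], [0.001, 1.0, 0.021], [-1.0, 0.001, -0.002]]
ft_force: [-0.3, -0.3, -0.2]
finger_gap: 0.0719
```

Emit:
{"op": "carry_out", "data": {"dp": [[0, 0, 0], [0, 0, 0], [0, 0, 0], [0, 0, 0], [0, 0, 0], [0, 0, 0], [0, 0, 0], [0, 0, 0.1], [0, 0, 0]], "angular": [[0, 0, 0], [0, 0, 0], [0, 0, 0], [0, 0, 0], [0, 0, 0], [0, 0, 0], [0, 0, 0], [0, 0, 0], [0, 0, 0]], "grip": [50, 60, 70, 80, 90, 105, 130, 140, 140], "force": 50}}

```text
clock: 23.78
eef_pos: [0.4438, -0.1146, 0.0535]
orientation: [[0.0, -0.02, 1.0], [-0.0, 1.0, 0.02], [-1.0, -0.0, 0.0]]
ft_force: [-0.2, 0.6, 2.9]
finger_gap: 0.0545
```

```bash
python3 z.py z18 .443 -.1135 .028 .075
```

```text
23.8833 [ 0.44378789 -0.11456674  0.05349272] 0.05441493964610179 [-0.86881404  0.59221509  2.8132192 ]
```

View pics/z18.png

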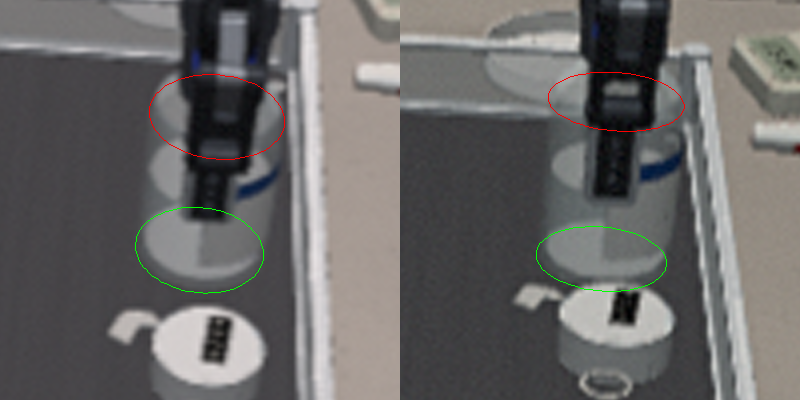

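Emit:
{"op": "carry_out", "data": {"dp": [[0.8, 0, 0.05], [1.3, 0, 0], [1.5, 0, 0], [1.5, 0, 0], [1.5, 0, 0], [1.3, 0, 0], [0.9, 0.3, 0], [0, 1.2, 0], [0, 1.5, 0], [0, 1.6, 0]], "angular": [[0, 0, 0], [0, 0, 0], [0, 0, 0], [0, 0, 0], [0, 0, 0], [0, 0, 0], [0, 0, 0], [0, 0, 0], [0, 0, 0], [0, 0, 0]], "grip": [140, 140, 140, 140, 140, 140, 140, 140, 140, 140]}}

```text
clock: 24.72
eef_pos: [0.5315, -0.0676, 0.0535]
orientation: [[-0.0, -0.02, 1.0], [-0.0, 1.0, 0.02], [-1.0, -0.0, -0.0]]
ft_force: [-0.3, -1.0, -0.0]
finger_gap: 0.0547
```

Emit:
{"op": "carry_out", "data": {"dp": [[0, 1.6, 0], [0, 1.5, 0], [-0.1, 1.2, 0], [0, 0.5, 0], [0, 0, 0]], "angular": [[0, 0, 0], [0, 0, 0], [0, 0, 0], [0, 0, 0], [0, 0, 0]], "grip": [140, 140, 140, 140, 140]}}

```text
clock: 25.13
eef_pos: [0.5302, -0.0189, 0.0536]
orientation: [[-0.001, -0.022, 1.0], [0.001, 1.0, 0.022], [-1.0, 0.001, -0.001]]
ft_force: [-0.3, 0.8, -0.4]
finger_gap: 0.0545
```

```bash
python3 - <<'E'
from h import *
s=snapshot('scene'); save('s19',s)
st=get_state();print(st['eef_pos'],st['finger_gap'],st['ft_force'])
E
```

```text
[ 0.53030852 -0.01976657  0.05355181] 0.05451079716312677 [-0.92150848  0.35329321 -1.90031732]
```

View pics/s19.png

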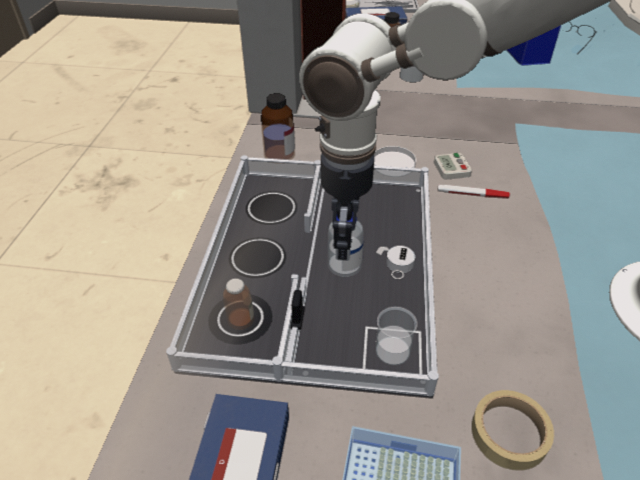

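Emit:
{"op": "carry_out", "data": {"dp": [[0.8, 0, 0], [1.5, 0, 0], [1.7, 0, 0], [1.8, 0.1, 0], [1.8, 0, 0], [1.8, 0.1, 0], [1.8, 0, 0], [1.6, 0.05, 0], [1.1, 0, 0], [0.6, 0, 0]], "angular": [[0, 0, 0], [0, 0, 0], [0, 0, 0], [0, 0, 0], [0, 0, 0], [0, 0, 0], [0, 0, 0], [0, 0, 0], [0, 0, 0], [0, 0, 0]], "grip": [140, 140, 140, 140, 140, 140, 140, 140, 140, 140]}}

```text
clock: 26.02
eef_pos: [0.6772, -0.019, 0.0536]
orientation: [[0.001, -0.019, 1.0], [-0.0, 1.0, 0.019], [-1.0, -0.0, 0.001]]
ft_force: [-0.7, -0.2, 1.5]
finger_gap: 0.0545
```

```bash
python3 z.py z20 .6753 -.0175 .028 .075
```

```text
26.1167 [ 0.6767281  -0.01877792  0.05358074] 0.0543501738950039 [ 0.67861509 -0.8295771   0.23440919]
```

View pics/z20.png

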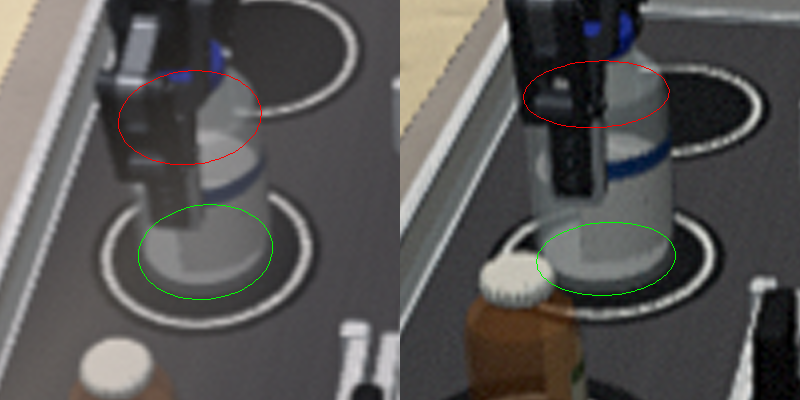

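Emit:
{"op": "carry_out", "data": {"dp": [[0, 0, -0.1], [0, 0, 0], [0, 0, 0], [0, 0, 0], [0, 0, 0], [0, 0, 0], [0, 0, 0], [0, 0, 0]], "angular": [[0, 0, 0], [0, 0, 0], [0, 0, 0], [0, 0, 0], [0, 0, 0], [0, 0, 0], [0, 0, 0], [0, 0, 0]], "grip": [140, 110, 90, 75, 60, 45, 40, 40]}}

```text
clock: 26.78
eef_pos: [0.6755, -0.0178, 0.0525]
orientation: [[-0.001, -0.02, 1.0], [0.0, 1.0, 0.02], [-1.0, 0.0, -0.001]]
ft_force: [-0.3, 0.4, 0.9]
finger_gap: 0.0721
```

Emit:
{"op": "carry_out", "data": {"dp": [[0, 0, 1.5], [0, 0, 3], [0, 0, 3.5], [0, 0, 3.5], [0, 0, 3], [0, 0, 0]], "angular": [[0, 0, 0], [0, 0, 0], [0, 0, 0], [0, 0, 0], [0, 0, 0], [0, 0, 0]], "grip": [40, 40, 40, 40, 40, 40]}}

```text
clock: 27.28
eef_pos: [0.68, -0.0187, 0.2084]
orientation: [[0.015, -0.02, 1.0], [-0.003, 1.0, 0.02], [-1.0, -0.003, 0.015]]
ft_force: [0.9, -0.3, 1.8]
finger_gap: 0.0721
```

```bash
python3 z.py z21 .6753 -.0175 .028 .075; python3 - <<'E'
from h import *
s=snapshot('wrist'); save('w21',s)
cv2.imwrite('pics/w21_r.png',np.vstack([rect(s,z,.6,.76,-.2,.2,1.8)[:,:,::-1] for z in (.014,.119)]))
s=snapshot('scene'); save('s21',s)
E
```

```text
27.3833 [ 0.67707377 -0.0181579   0.20122355] 0.07202803096985888 [-0.1020296   0.46365978 -0.866998  ]
```

View pics/z21.png

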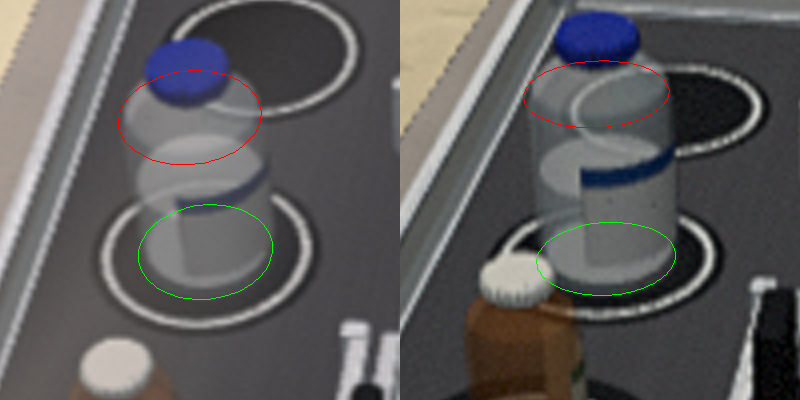

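View pics/w21_r.png

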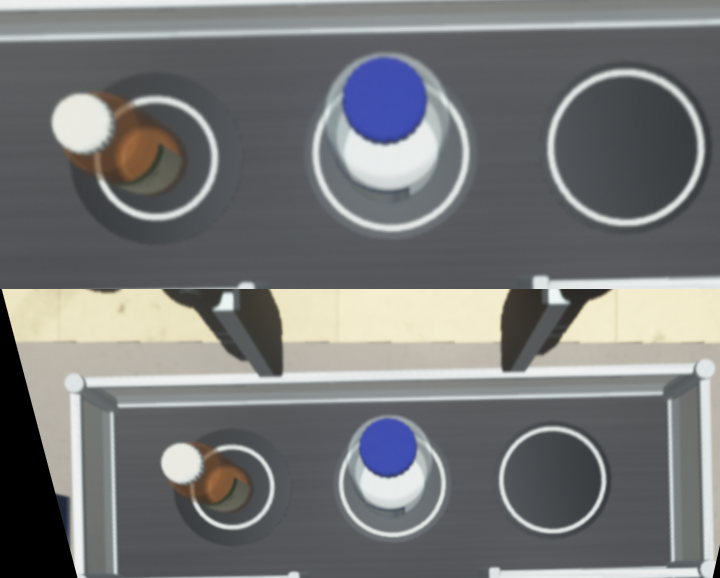

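View pics/s21.png

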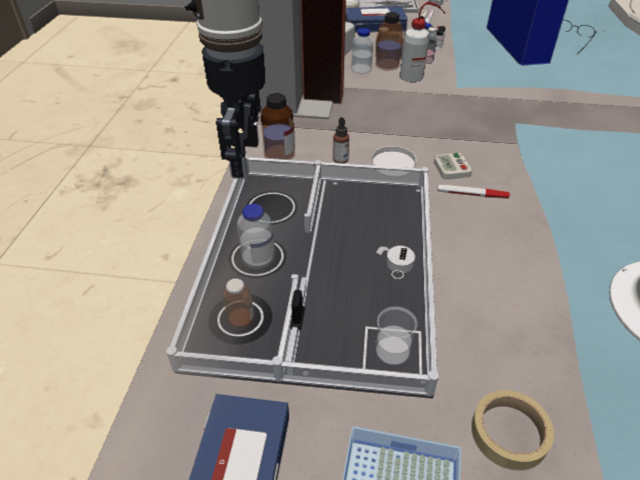

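All vessels are standing in their marks. The large bottle's cap is about 4 mm off the ring centre in the wrist view. Now I'll close the door by pushing the tab from its left side.

Emit:
{"op": "carry_out", "data": {"dp": [[-1.2, 2.6, 0], [-1.2, 2.7, 0], [-1.2, 2.7, 0], [-1.2, 2.7, 0], [-1.2, 2.7, 0], [-1.2, 2.7, 0], [-1.2, 2.7, 0], [-1.2, 2.5, 0], [0, 0, 0], [0, 0, 0]], "angular": [[0, 0, 0], [0, 0, 0], [0, 0, 0], [0, 0, 0], [0, 0, 0], [0, 0, 0], [0, 0, 0], [0, 0, 0], [0, 0, 0], [0, 0, 0]], "grip": [255, 255, 255, 255, 255, 255, 255, 255, 255, 255], "force": 30}}

```text
clock: 28.32
eef_pos: [0.5782, 0.196, 0.196]
orientation: [[-0.003, -0.023, 1.0], [-0.001, 1.0, 0.023], [-1.0, -0.001, -0.003]]
ft_force: [0.3, -0.4, -0.4]
finger_gap: -0.0002
```

```bash
python3 - <<'E'
from h import *
st=get_state();print(st['eef_pos'],st['finger_gap'])
s=snapshot('wrist'); save('w22',s)
cv2.imwrite('pics/w22_r.png',rect(s,.092,.45,.75,.0,.25,1.8)[:,:,::-1])
E
```

```text
[0.57817969 0.19604813 0.19602294] -0.00015936419361274747
```

View pics/w22_r.png

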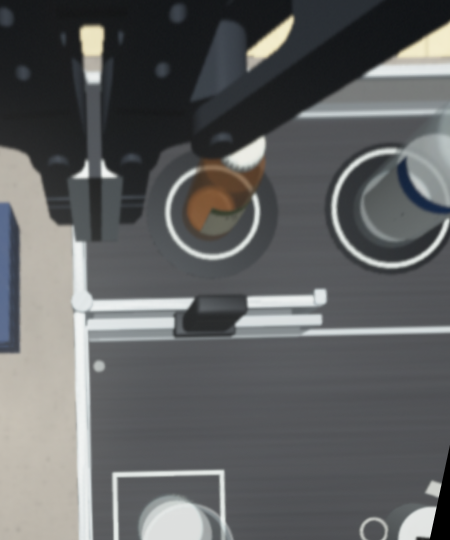

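Emit:
{"op": "carry_out", "data": {"dp": [[0.2, 0, -3], [0, 0, -3], [0, 0, -3], [0, 0, -2], [0, 0, -1.4], [0, 0, 0]], "angular": [[0, 0, 0], [0, 0, 0], [0, 0, 0], [0, 0, 0], [0, 0, 0], [0, 0, 0]], "grip": [255, 255, 255, 255, 255, 255]}}

```text
clock: 28.87
eef_pos: [0.5793, 0.1935, 0.0695]
orientation: [[-0.007, -0.019, 1.0], [-0.001, 1.0, 0.019], [-1.0, -0.001, -0.007]]
ft_force: [-0.9, -0.8, -0.3]
finger_gap: -0.0
```

Emit:
{"op": "carry_out", "data": {"dp": [[0, -1, 0], [0, -1.2, 0], [0, -1.2, 0], [0, -1.2, 0], [0, -1.2, 0], [0, -1.2, 0], [0, -1.2, 0], [0, -1.2, 0], [0.1, -1.2, 0], [0.1, -1.2, 0]], "angular": [[0, 0, 0], [0, 0, 0], [0, 0, 0], [0, 0, 0], [0, 0, 0], [0, 0, 0], [0, 0, 0], [0, 0, 0], [0, 0, 0], [0, 0, 0]], "grip": [255, 255, 255, 255, 255, 255, 255, 255, 255, 255]}}

```text
clock: 29.7
eef_pos: [0.5832, 0.0759, 0.0735]
orientation: [[-0.002, -0.02, 1.0], [0.0, 1.0, 0.02], [-1.0, 0.0, -0.002]]
ft_force: [-1.6, 1.5, 1.1]
finger_gap: -0.0004
```

```bash
python3 - <<'E'
from h import *
s=snapshot('scene'); save('s23',s)
E
```

```text
(no output)
```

View pics/s23.png

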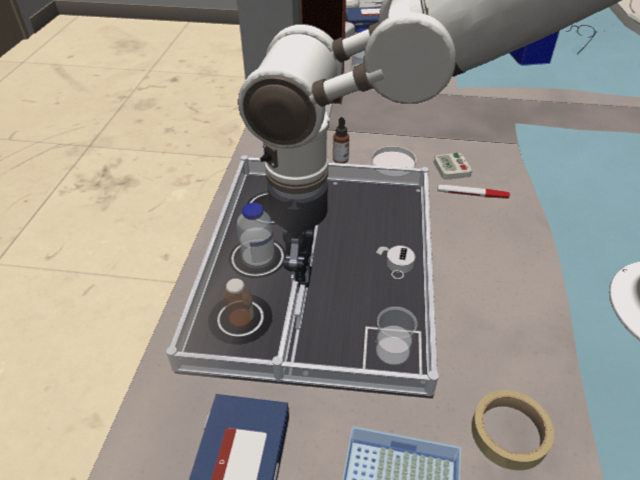

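Emit:
{"op": "carry_out", "data": {"dp": [[0, -1.2, 0], [0, -1.2, 0], [0.1, -1.2, 0], [0, -1, 0], [0, -0.6, 0], [0, -0.4, 0], [0, 0, 0]], "angular": [[0, 0, 0], [0, 0, 0], [0, 0, 0], [0, 0, 0], [0, 0, 0], [0, 0, 0], [0, 0, 0]], "grip": [255, 255, 255, 255, 255, 255, 255]}}

```text
clock: 30.33
eef_pos: [0.5848, 0.02, 0.0738]
orientation: [[-0.0, -0.019, 1.0], [-0.001, 1.0, 0.019], [-1.0, -0.001, -0.0]]
ft_force: [-0.9, 0.3, 0.3]
finger_gap: -0.0002
```

Emit:
{"op": "carry_out", "data": {"dp": [[0, -0.3, 0], [0, -0.3, 0], [0, 0, 0]], "angular": [[0, 0, 0], [0, 0, 0], [0, 0, 0]], "grip": [255, 255, 255]}}

```text
clock: 30.58
eef_pos: [0.5849, 0.0148, 0.0739]
orientation: [[0.0, -0.02, 1.0], [-0.0, 1.0, 0.02], [-1.0, -0.0, 0.0]]
ft_force: [0.8, -0.2, -0.3]
finger_gap: -0.0004
```

Emit:
{"op": "carry_out", "data": {"dp": [[0, -0.3, 0], [0, -0.3, 0], [0, 0, 0]], "angular": [[0, 0, 0], [0, 0, 0], [0, 0, 0]], "grip": [255, 255, 255]}}

```text
clock: 30.83
eef_pos: [0.585, 0.0096, 0.0739]
orientation: [[0.0, -0.02, 1.0], [0.002, 1.0, 0.02], [-1.0, 0.002, 0.0]]
ft_force: [1.2, 3.9, -0.7]
finger_gap: -0.0
```

Emit:
{"op": "carry_out", "data": {"dp": [[0, -0.2, 0], [0, -0.1, 0], [0, 0, 0]], "angular": [[0, 0, 0], [0, 0, 0], [0, 0, 0]], "grip": [255, 255, 255]}}

```text
clock: 31.08
eef_pos: [0.585, 0.0093, 0.074]
orientation: [[0.001, -0.02, 1.0], [0.006, 1.0, 0.02], [-1.0, 0.006, 0.001]]
ft_force: [2.6, 13.8, 1.3]
finger_gap: 0.0002
```

The stop is felt at 13.8 N. I'll back off and check everything.

Emit:
{"op": "carry_out", "data": {"dp": [[0, 1.5, 0], [0, 0.5, 0], [0, 0, 3], [0, 0, 3.5], [0, 0, 3.5], [0, 0, 3.5], [-3, 0, 0], [-3, 0, 0], [-3, 0, 0], [0, 0, 0]], "angular": [[0, 0, 0], [0, 0, 0], [0, 0, 0], [0, 0, 0], [0, 0, 0], [0, 0, 0], [0, 0, 0], [0, 0, 0], [0, 0, 0], [0, 0, 0]], "grip": [255, 255, 255, 255, 255, 255, 255, 255, 255, 255]}}

```text
clock: 31.92
eef_pos: [0.4895, 0.0263, 0.2071]
orientation: [[-0.006, -0.021, 1.0], [-0.0, 1.0, 0.021], [-1.0, -0.0, -0.006]]
ft_force: [-0.4, -0.7, -1.1]
finger_gap: 0.0003
```

Emit:
{"op": "carry_out", "data": {"dp": [[0, -3, 0], [0, -4, 0], [0, -4, 0], [0, -4, 0], [0, -4, 0], [0, -3, 0], [0, 0, 0], [0, 0, 0]], "angular": [[0, 0, 0], [0, 0, 0], [0, 0, 0], [0, 0, 0], [0, 0, 0], [0, 0, 0], [0, 0, 0], [0, 0, 0]], "grip": [255, 255, 255, 255, 255, 255, 255, 255]}}

```text
clock: 32.58
eef_pos: [0.4946, -0.1958, 0.2088]
orientation: [[-0.0, -0.017, 1.0], [-0.0, 1.0, 0.017], [-1.0, -0.0, -0.0]]
ft_force: [-0.1, 1.0, -0.8]
finger_gap: 0.0001
```

```bash
for a in "b .4431 .1434 .0265 .068" "s .6727 .1109 .02 .055" "l .6753 -.0175 .028 .075" "d .59 -.02 .01 .03"; do set -- $a; python3 z.py f_$1 $2 $3 $4 $5; done; python3 - <<'E'
from h import *
s=snapshot('scene'); save('s24',s)
E
python3 -c "
import cv2,numpy as np
a=[cv2.resize(cv2.imread(f'pics/f_{n}.png'),(400,200)) for n in 'bsld']
cv2.imwrite('pics/f_all.png',cv2.resize(np.vstack([np.hstack(a[:2]),np.hstack(a[2:])]),None,fx=1,fy=1))"
```

```text
32.6833 [ 0.494753   -0.19353155  0.20864827] 8.273483930457782e-05 [0.28973309 0.42231976 0.54737074]
32.7833 [ 0.49487909 -0.19282708  0.20872904] -0.0001833613883322721 [ 0.13548667 -0.03011769  0.29338255]
32.8833 [ 0.49492478 -0.19285952  0.20881886] 9.342184959636684e-05 [0.36671262 0.65903808 0.27236815]
32.9833 [ 0.4949026  -0.19313915  0.2088488 ] -0.00022910880643357931 [-0.10308929  0.22696907 -0.01837316]
```

View pics/s24.png

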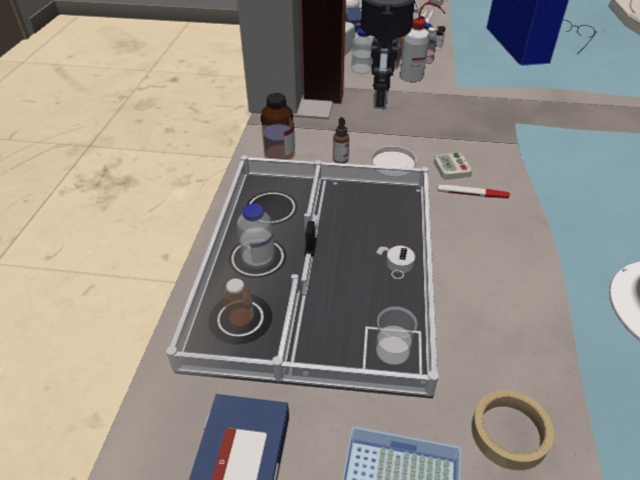

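View pics/f_all.png

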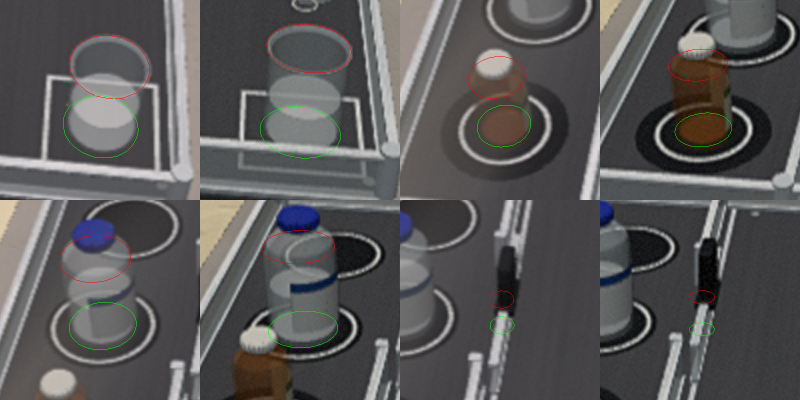

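View pics/f_d.png

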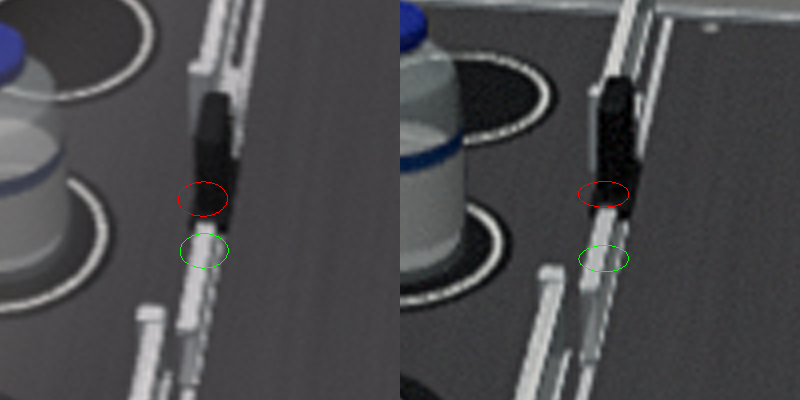

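The last views show the door shut, with the tab at (310,240). The large bottle (256,240), the small bottle (239,305) and the beaker (395,340) are upright in their marks, and the arm is clear. I'm handing in.

```bash
python3 -c "
from rig import *
print(hand_in())"
```

```text
the job is handed in; nothing more can be done
None
```

The job is done and handed in at about 33 s of the 210 s allowed; the hand-in gave no verdict. Two bottles were present, one large and one small.

1. **Door open:** I pushed the tab left until it met its stop.
2. **Beaker:** I drew it through the doorway to the square. It leaned in the grip during the first drag and settled about 15 mm short. I gripped it again and moved it onto the square's centre.
3. **Small bottle:** I slid it to the small ring, on the left.
4. **Large bottle:** I slid it to the middle ring.
5. **Door shut:** I pushed the tab right until it met its stop, at about 14 N.

**Last checks, by camera:**
- **Beaker:** about 2 mm from the square's centre and upright.
- **Small bottle:** inside its ring. The closest views put it about 1–2 mm off centre; one oblique wrist view suggested up to 5 mm.
- **Large bottle:** about 4 mm off the ring's centre by its cap, and upright.
- **Door:** at its shut stop.
- **Tally counter:** showed no visible shift.
- **Arm:** clear of everything.

No check failed. The small disagreements between views are well inside the 13.5 mm limit.

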